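Load the glue press with project boxes under its drop guard

ROBOT

A 6-joint arm with a two-finger parallel gripper is mounted at the origin on the work surface. World frame = base frame: x ahead of the robot, y to its left, z up, the work surface at z = 0. Lengths are in m, angles in rad, forces in N, time in s.
With the tool pointing down it reaches from about 0.35 to 0.725 m from the base axis. Payload 4.3 kg.
Tool frame: the origin (TCP) lies midway between the tips of the shut fingers; the grasp point (between the pads) lies 19 mm behind it; z points along the fingers, y is the line along which they close (so a half turn about z gives the same grasp; the last joint's range is limited). The gripper opens to 85 mm and grips with 20 to 120 N. Pads are 22 mm wide; open, the fingers measure 114 mm over their backs; the gripper's body (76 mm by 85 mm) begins 54 mm behind the grasp point. The pads swing forward as they close: fully open they stand 13 mm farther back than shut.
Start: joints at [-1.338, 0.377, 0.081, 1.274, 0, 1.46], TCP at [0.193, -0.542, 0.231] pointing down, gripper open.
Joint ranges: [-2.72, 2.72], [-0.84, 1.66], [-1.02, 1.22], [-1.77, 2.12], [-1.37, 1.28], [-3.14, 3.14]. Speed limits (rad/s): [2.57, 2.57, 3.14, 3.14, 3.14, 3.14].

INTERFACE

Orientations are given as a unit quaternion [w, x, y, z].
In Python, from rig import r gives the robot as it stands.
- The arm moves only by the tool play_rows, never from a script. Its argument "steps" is a list of rows, each a list of 2 entries, a list of its own where there are three numbers: the shift along the world's x, y, z scaled (see below), then the turn about the world's z scaled (see below). In form: [[[dx, dy, dz], roll], ...]. A call has 1 to 8 rows; each row is the pose to reach, as a shift and turn from the pose commanded when the call began; what a row does not reach only later rows make up. The controller multiplies each number of a shift by 300 mm and each number of a turn by 90 degrees. A row lasts 1/8 s, in which the tool goes at most 62.5 mm and 10.7 degrees, less where a joint would pass 70% of its speed; a pose out of reach is approached as far as the arm can. A call with a number of a shift or a turn outside -1 to 1 is refused whole. A call with a gripper value outside its range is refused whole. "jaw" is the closure, from 0 (fully open) to 1 (shut), set as the call begins (left out, the last holds). The fingers move at their own pace and stop on an object; the grip force is fixed at half the most. Time passes only in rows, so rows that repeat a pose let the fingers close. It gives the time, the measured TCP pose, the force, the opening and the grip force at its end, in the units of the state.
- r.state(): the state, without advancing time (a new reading comes with each control period).
- r.camera(name): name is "scene" or "top" or "wrist"; returns a dict with "frame" (400x640x3 uint8, red, green, blue), "z_map" (400x640 float32, m along the optical axis (not along the pixel's ray), 0 where there is no reading), "mtx" (3x3 intrinsics, pixels), "extrinsics" (4x4, takes a point from camera to world coordinates). Camera axes: x right, y down, z forward; pixel columns grow to the right and rows downward; lengths in m; the calibration is good to about 2 mm. A picture is of the moment at which its call begins.
- r.job_done(): hands the job in; it is judged then, once.
The state is a dict: "clock": time; "q": joint angles; "dq": joint speeds; "joint_torque": joint torques, N m; "eef_pos": TCP position; "eef_rot": TCP orientation; "ft_force": force on the tool from outside, world axes, zero at the start; "wrist_torque": the same for the moment, N m; "grip_width": finger opening in m; "grasp_force": force on a finger pad.
Only numpy, scipy, OpenCV 4.12 (cv2) and the standard library are available. Lean on these libraries where they do the work, as an engineer would, in place of code of your own. Each camera call takes 0.05 s, during which the arm holds its last target. There are 200 camera calls.

TASK

Get the glued project boxes into the bench press: lift the press's clear drop guard and hook its slotted bar into the notch on the left post so that the guard stays up by itself, then pull the bed all the way out, set every project box on the desk upright and lengthwise into a nest of its own, and see that each lid is pressed fully down. Then slide the bed fully in, unhook the guard and lower it right down, and only with the guard down press the lever until its catch holds it down. Leave the other things on the desk alone.

Things in the scene. Friction and masses are not known exactly. Their poses are not given: they have to be found in the camera images.
- bar_grip (a point): Centre of the black grip block (12 mm thick in x, 40 wide in y, 36 tall) atop the steel slotted bar on the front left of the clear guard; 205 mm up with the guard down. Press axes: x into the press, y left, z up. It lifts the guard (0.5 kg, falls by itself). The bar's J hook ends at the left in a nub pointing down, 12 mm wide in y: its underside is 85 mm below and 39 mm left of this point.
- notch_floor (a point): Centre of the notch's floor, 200 mm up: a steel bracket on the front of the press's left post. The floor is 27 mm wide in y (post at its left), with an upright lip 6 mm thick, 10 mm tall at its right. The hook's nub goes over the lip and down onto the floor, and so holds the guard up. Press axes (x into the press, y left).
- guard (a joint): Height of the guard above its lowest position (m): 0 down, 0.080 when the nub rests on the notch floor, over 0.091 for the nub to pass over the lip, 0.105 top stop.
- hold_bar (a joint): Sideways shift of the slotted bar to the left on the guard (m), 0 to 0.034, moved at the grip with about 1 N: at 0 to 0.008 the nub passes free of the bracket, from 0.022 to 0.034 it is over the notch floor.
- bed_handle (a point): Middle of the horizontal handle bar of the bed (14 mm thick, 100 mm long along y), 62 mm above the table, 40 mm above the bed's tongue, 85 mm in front of the guard when the bed is in. x points into the press, along the bed's travel. The bed slides with about 2 N.
- bed (a joint): How far the bed is pulled out towards the robot (m): 0 fully in, 0.160 fully out. The lowered guard blocks the bed.
- nest1 (a point): Centre of the floor of nest 1 of 3 (left) on the aluminium bed, 22 mm above the table; x along its length (the press's x). Takes one box lengthwise with about 5 mm to spare all round, between a lip in front, a wall behind and four short corner rails (10 to 12 mm tall), open at mid-length for the fingers; nests are 88 mm apart.
- nest2 (a point): Centre of the floor of nest 2 of 3 (middle) on the aluminium bed, 22 mm above the table; x along its length (the press's x). Takes one box lengthwise with about 5 mm to spare all round, between a lip in front, a wall behind and four short corner rails (10 to 12 mm tall), open at mid-length for the fingers; nests are 88 mm apart.
- nest3 (a point): Centre of the floor of nest 3 of 3 (right) on the aluminium bed, 22 mm above the table; x along its length (the press's x). Takes one box lengthwise with about 5 mm to spare all round, between a lip in front, a wall behind and four short corner rails (10 to 12 mm tall), open at mid-length for the fingers; nests are 88 mm apart.
- lever_knob (a point): Centre of the black hand bar (26 mm thick, 65 mm along y) at the end of the press lever, right of the press. It turns about a level axis along the press's y; with the lever up the pivot lies 115 mm farther in (press x) and 96 mm lower. Pressed down it swings down and towards the robot (35 mm nearer, 97 mm lower). Sprung: up to about 10 N; let go before the catch it springs up.
- lever (a joint): Lever angle (rad): 0 up, about 0.66 held by the sprung catch, 0.74 hard stop; press past 0.70, to the stop, for the catch to snap over.
- box1_mid (a point): Loose project box (electronics enclosure), mid-grey plastic base 80 (x) x 46 (y) x 36 mm tall with a black push-on lid on top (78 x 44 mm, 8 mm thick); 44 mm tall over all when the lid is fully down; 210 g. The point is at its centre, 22 mm above its underside; x along its length, z up. Up to four boxes, alike; some may be absent.
- box2_mid (a point): Loose project box (electronics enclosure), mid-grey plastic base 80 (x) x 46 (y) x 36 mm tall with a black push-on lid on top (78 x 44 mm, 8 mm thick); 44 mm tall over all when the lid is fully down; 210 g. The point is at its centre, 22 mm above its underside; x along its length, z up. Up to four boxes, alike; some may be absent.
- box3_mid (a point): Loose project box (electronics enclosure), mid-grey plastic base 80 (x) x 46 (y) x 36 mm tall with a black push-on lid on top (78 x 44 mm, 8 mm thick); 44 mm tall over all when the lid is fully down; 210 g. The point is at its centre, 22 mm above its underside; x along its length, z up. Up to four boxes, alike; some may be absent.
- box4_mid (a point): Loose project box (electronics enclosure), mid-grey plastic base 80 (x) x 46 (y) x 36 mm tall with a black push-on lid on top (78 x 44 mm, 8 mm thick); 44 mm tall over all when the lid is fully down; 210 g. The point is at its centre, 22 mm above its underside; x along its length, z up. Up to four boxes, alike; some may be absent.
- lid1 (a joint): How far the lid of box 1 stands proud (m): 0 fully down, at most 0.010; it stays where it is left and takes about 5 N on its top to push down.
- lid2 (a joint): How far the lid of box 2 stands proud (m): 0 fully down, at most 0.010; it stays where it is left and takes about 5 N on its top to push down.
- lid3 (a joint): How far the lid of box 3 stands proud (m): 0 fully down, at most 0.010; it stays where it is left and takes about 5 N on its top to push down.
- lid4 (a joint): How far the lid of box 4 stands proud (m): 0 fully down, at most 0.010; it stays where it is left and takes about 5 N on its top to push down.
- glue: Bystander: glue bottle 52 mm across, 130 mm tall, standing; origin under it.
- drive: Bystander: flat steel disk drive 100 x 147 x 26 mm; origin under its centre.
- stapler: Bystander: stapler 40 x 150 x 47 mm, lying along its y; origin under its centre.
- tape: Bystander: roll of parcel tape 100 mm across, 45 mm tall, lying flat; origin under its centre.
- meter: Bystander: yellow multimeter 85 x 160 x 35 mm lying flat; origin under its centre.
Mind the look-alikes: they are no part of the job. What is shaped like the part that bears box1_mid but green is not meant.

How it is judged:
On the way, in this order (a step that is already met when the one before it is completed fails the run):
1. the guard is hooked up: the nub sits in the notch, the guard holds 74 to 84 mm up with no hand on it (value of joint guard between 0.074 and 0.084 m and value of joint hold_bar above 0.02 m and contact force between the fingers and guard below 0.2 N), for 0.3 s.
2. the bed is pulled out at least 140 mm with the guard still hooked (value of joint guard between 0.074 and 0.084 m and value of joint hold_bar above 0.02 m and value of joint bed above 0.14 m), for 0.2 s.
3. every box is upright in a nest of its own with its lid fully down, the bed still out (((horizontal distance between box1_mid and nest1 below 0.014 m and angle between the x axis of box1_mid and the x axis of nest1, either way round below 0.15 rad and z of box1_mid in the frame of nest1 between 0.017 and 0.027 m) or (horizontal distance between box1_mid and nest2 below 0.014 m and angle between the x axis of box1_mid and the x axis of nest2, either way round below 0.15 rad and z of box1_mid in the frame of nest2 between 0.017 and 0.027 m) or (horizontal distance between box1_mid and nest3 below 0.014 m and angle between the x axis of box1_mid and the x axis of nest3, either way round below 0.15 rad and z of box1_mid in the frame of nest3 between 0.017 and 0.027 m)) and angle between each of box1_mid, box2_mid, box3_mid, box4_mid's own z axis and vertical below 0.1 rad and value of joint each of lid1, lid2, lid3, lid4 below 0.002 m and ((horizontal distance between box2_mid and nest1 below 0.014 m and angle between the x axis of box2_mid and the x axis of nest1, either way round below 0.15 rad and z of box2_mid in the frame of nest1 between 0.017 and 0.027 m) or (horizontal distance between box2_mid and nest2 below 0.014 m and angle between the x axis of box2_mid and the x axis of nest2, either way round below 0.15 rad and z of box2_mid in the frame of nest2 between 0.017 and 0.027 m) or (horizontal distance between box2_mid and nest3 below 0.014 m and angle between the x axis of box2_mid and the x axis of nest3, either way round below 0.15 rad and z of box2_mid in the frame of nest3 between 0.017 and 0.027 m)) and ((horizontal distance between box3_mid and nest1 below 0.014 m and angle between the x axis of box3_mid and the x axis of nest1, either way round below 0.15 rad and z of box3_mid in the frame of nest1 between 0.017 and 0.027 m) or (horizontal distance between box3_mid and nest2 below 0.014 m and angle between the x axis of box3_mid and the x axis of nest2, either way round below 0.15 rad and z of box3_mid in the frame of nest2 between 0.017 and 0.027 m) or (horizontal distance between box3_mid and nest3 below 0.014 m and angle between the x axis of box3_mid and the x axis of nest3, either way round below 0.15 rad and z of box3_mid in the frame of nest3 between 0.017 and 0.027 m)) and ((horizontal distance between box4_mid and nest1 below 0.014 m and angle between the x axis of box4_mid and the x axis of nest1, either way round below 0.15 rad and z of box4_mid in the frame of nest1 between 0.017 and 0.027 m) or (horizontal distance between box4_mid and nest2 below 0.014 m and angle between the x axis of box4_mid and the x axis of nest2, either way round below 0.15 rad and z of box4_mid in the frame of nest2 between 0.017 and 0.027 m) or (horizontal distance between box4_mid and nest3 below 0.014 m and angle between the x axis of box4_mid and the x axis of nest3, either way round below 0.15 rad and z of box4_mid in the frame of nest3 between 0.017 and 0.027 m)) and value of joint bed above 0.12 m), for 0.2 s.
4. the bed is fully in (within 8 mm), the guard still hooked (value of joint guard between 0.074 and 0.084 m and value of joint hold_bar above 0.02 m and value of joint bed below 0.008 m), for 0.2 s.
5. the guard is right down (within 5 mm) (value of joint guard below 0.005 m), for 0.2 s.
6. the lever is held down by its catch with no hand on it (value of joint lever above 0.62 rad and contact force between the fingers and lever below 0.2 N), for 0.3 s.
At the end, for the whole second after the job is handed in: Every box present stands upright in a nest (centre within 14 mm, within 0.15 rad of the nest's length) with its lid within 2 mm of fully down; the bed is in within 8 mm, the guard down within 5 mm, the lever held by its catch beyond 0.62 rad; all at rest (((horizontal distance between box1_mid and nest1 below 0.014 m and angle between the x axis of box1_mid and the x axis of nest1, either way round below 0.15 rad and z of box1_mid in the frame of nest1 between 0.017 and 0.027 m) or (horizontal distance between box1_mid and nest2 below 0.014 m and angle between the x axis of box1_mid and the x axis of nest2, either way round below 0.15 rad and z of box1_mid in the frame of nest2 between 0.017 and 0.027 m) or (horizontal distance between box1_mid and nest3 below 0.014 m and angle between the x axis of box1_mid and the x axis of nest3, either way round below 0.15 rad and z of box1_mid in the frame of nest3 between 0.017 and 0.027 m)) and angle between each of box1_mid, box2_mid, box3_mid, box4_mid's own z axis and vertical below 0.1 rad and value of joint each of lid1, lid2, lid3, lid4 below 0.002 m and ((horizontal distance between box2_mid and nest1 below 0.014 m and angle between the x axis of box2_mid and the x axis of nest1, either way round below 0.15 rad and z of box2_mid in the frame of nest1 between 0.017 and 0.027 m) or (horizontal distance between box2_mid and nest2 below 0.014 m and angle between the x axis of box2_mid and the x axis of nest2, either way round below 0.15 rad and z of box2_mid in the frame of nest2 between 0.017 and 0.027 m) or (horizontal distance between box2_mid and nest3 below 0.014 m and angle between the x axis of box2_mid and the x axis of nest3, either way round below 0.15 rad and z of box2_mid in the frame of nest3 between 0.017 and 0.027 m)) and ((horizontal distance between box3_mid and nest1 below 0.014 m and angle between the x axis of box3_mid and the x axis of nest1, either way round below 0.15 rad and z of box3_mid in the frame of nest1 between 0.017 and 0.027 m) or (horizontal distance between box3_mid and nest2 below 0.014 m and angle between the x axis of box3_mid and the x axis of nest2, either way round below 0.15 rad and z of box3_mid in the frame of nest2 between 0.017 and 0.027 m) or (horizontal distance between box3_mid and nest3 below 0.014 m and angle between the x axis of box3_mid and the x axis of nest3, either way round below 0.15 rad and z of box3_mid in the frame of nest3 between 0.017 and 0.027 m)) and ((horizontal distance between box4_mid and nest1 below 0.014 m and angle between the x axis of box4_mid and the x axis of nest1, either way round below 0.15 rad and z of box4_mid in the frame of nest1 between 0.017 and 0.027 m) or (horizontal distance between box4_mid and nest2 below 0.014 m and angle between the x axis of box4_mid and the x axis of nest2, either way round below 0.15 rad and z of box4_mid in the frame of nest2 between 0.017 and 0.027 m) or (horizontal distance between box4_mid and nest3 below 0.014 m and angle between the x axis of box4_mid and the x axis of nest3, either way round below 0.15 rad and z of box4_mid in the frame of nest3 between 0.017 and 0.027 m)) and value of joint bed below 0.008 m and value of joint guard below 0.005 m and value of joint lever above 0.62 rad and linear speed of each of box1, box2, box3, box4 below 0.02 m/s); the robot touches nothing.
It fails at once if the lever is worked while the guard is up (value of joint lever above 0.25 rad and value of joint guard above 0.02 m).
It fails at once if the glue bottle, drive, stapler, tape or multimeter is moved more than 30 mm or tipped (distance of any of glue, drive, stapler, tape, meter from where it was at the start of the episode above 0.03 m or angle between any of glue, drive, stapler, tape, meter's own z axis and vertical above 0.5 rad).
Of box1, box2, box3, box4 only 2 to 3 are there at a start; the rules pass over those that are not, and their reading is None.
At some moment in a run one of box1, box2, box3, box4 may be knocked a few centimetres aside while the robot is not near it.
Once in a run the grip may slacken for a moment while it holds something.
It also fails if it takes over 210 s, if anything falls off the work surface, if the arm or the gripper's body presses on something with over 40 N, if the wrist force passes 120 N, or if a joint passes its speed limit or range.

## Working session

There is one attempt and no reset: what is moved stays moved. The work goes in short steps, Python scripts to look and compute and a tool call to move; the robot and the scene stay as the last step left them, time stands still between calls to the robot, and variables do not carry over. Pictures are saved under pics/ and viewed, at most 14 in all, crops included, and the job is handed in when it is done.

Besides the shell and the picture viewer there is one more tool, called after "Request:" as a command line: name --argument value ..., lists and objects as JSON in quotes. play_rows: Moves the arm, as the interface text tells. Shifts and turns lie within -1 to 1; 1 stands for 300 mm of shift or 90 degrees of turn. Its arguments: {"type":"object","properties":{"steps":{"type":"array","items":{"type":"array"}},"jaw":{"type":"number"}},"required":["steps"]}

```bash
ls; mkdir -p pics; cat > h.py <<'E'
import numpy as np, cv2
from rig import r
def cam(n):
    c=r.camera(n); f=c["frame"]; z=c["z_map"]; K=c["mtx"]; T=c["extrinsics"]
    v,u=np.mgrid[0:z.shape[0],0:z.shape[1]]
    P=np.stack([(u-K[0,2])/K[0,0]*z,(v-K[1,2])/K[1,1]*z,z],-1)@T[:3,:3].T+T[:3,3]
    P[z<=0]=np.nan
    return f,P,K,T
def save(f,n): cv2.imwrite("pics/"+n,cv2.cvtColor(f,cv2.COLOR_RGB2BGR))
E
python3 - <<'E'
from h import *
s=r.state(); print({k:np.round(v,3) for k,v in s.items()})
for n in["scene","top"]:
    f,P,K,T=cam(n); save(f,n+"1.png"); print(n,K[0,0],T.round(3).tolist())
E
```

```text
pics
{'clock': np.float64(0.0), 'q': array([-1.338,  0.378,  0.08 ,  1.274, -0.   ,  1.461]), 'dq': array([-0.001, -0.   , -0.001, -0.   , -0.   , -0.   ]), 'joint_torque': array([ 1.0000e-03, -4.6361e+01,  2.6987e+01,  2.1000e-02,  0.0000e+00,
       -0.0000e+00]), 'eef_pos': array([ 0.193, -0.541,  0.23 ]), 'eef_rot': array([-0.001,  0.985,  0.171, -0.   ]), 'ft_force': array([ 0.259, -0.504,  0.563]), 'wrist_torque': array([-0.081, -0.015, -0.018]), 'grasp_force': np.float64(0.0), 'grip_width': np.float64(0.086)}
scene 371.5060174820397 [[0.063, 0.805, -0.59, 1.18], [0.998, -0.042, 0.05, -0.067], [0.015, -0.592, -0.806, 1.055], [0.0, 0.0, 0.0, 1.0]]
top 507.85873416886056 [[0.025, -0.983, 0.179, 0.239], [-1.0, -0.027, -0.007, 0.005], [0.011, -0.179, -0.984, 1.611], [0.0, 0.0, 0.0, 1.0]]
```

View pics/scene1.png

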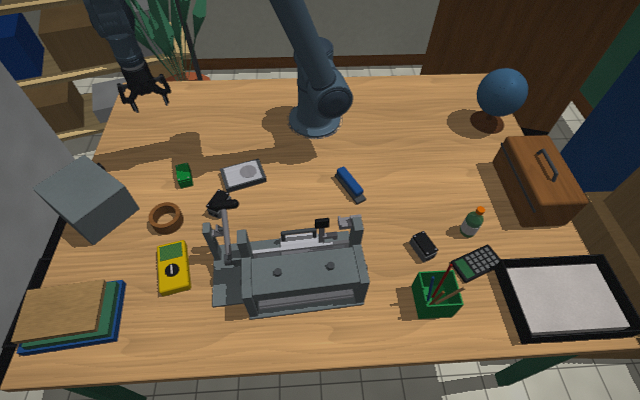

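View pics/top1.png

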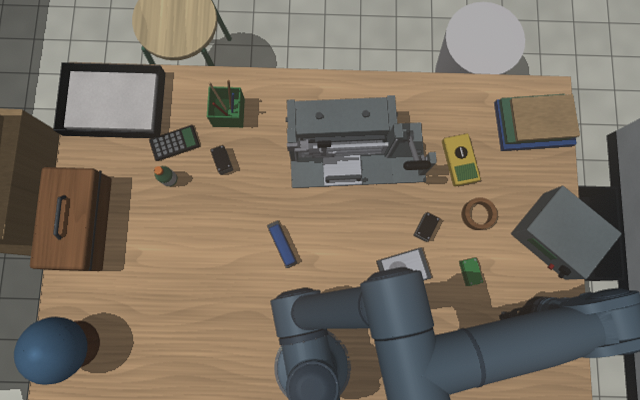

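The scene view shows the press at (285,265), with black boxes at (425,245) and one near (222,203). The top view shows boxes at (222,160) and (427,227), the green decoy at (471,271), the press at (350,145) and the lever bar at (418,165). Next I'll look at enlarged crops.

```bash
python3 - <<'E'
from h import *
a=cv2.imread("pics/top1.png")[85:200,270:445]; b=cv2.imread("pics/scene1.png")[180:325,195:375]
a=cv2.resize(a,None,fx=4.4,fy=4.4,interpolation=2)[:290*2]; cv2.imwrite("pics/c1.png",a)
b=cv2.resize(b,None,fx=4,fy=4,interpolation=2); cv2.imwrite("pics/c2.png",b)
f,P,K,T=cam("top"); hsv=cv2.cvtColor(f,cv2.COLOR_RGB2HSV)
m=(f.max(2)<60).astype(np.uint8)
n,l,st,c=cv2.connectedComponentsWithStats(m)
for i in range(1,n):
    if st[i,4]>15 and c[i][1]<290:
        q=P[l==i]; print(st[i].tolist(),c[i].round(),np.nanmedian(q,0).round(3),np.nanmax(q[:,2]).round(3))
# drawn heights in press
for y in range(95,190,6): print(y,[int(1000*P[y,x,2]) for x in range(286,436,6)])
E
```

```text
[216, 10, 15, 31, 92] [223.  26.] [ 1.43   0.461 -0.594] -0.441
[144, 50, 10, 14, 55] [149.  57.] [ 1.171  0.719 -0.388] -0.329
[202, 50, 12, 16, 74] [208.  59.] [ 1.171  0.472 -0.391] -0.312
[17, 63, 183, 104, 3865] [ 97. 116.] [0.754 0.756 0.018] 0.072
[209, 89, 19, 27, 136] [213. 104.] [0.809 0.347 0.055] 0.162
[215, 89, 14, 10, 105] [223.  93.] [0.848 0.314 0.057] 0.092
[230, 89, 9, 24, 102] [233.  96.] [0.847 0.274 0.073] 0.156
[208, 92, 36, 35, 365] [230. 118.] [0.753 0.281 0.047] 0.096
[0, 116, 3, 25, 49] [  1. 125.] [ 0.761  1.09  -0.073] -0.058
[296, 131, 93, 11, 373] [346. 135.] [ 0.7   -0.089  0.119] 0.147
[406, 131, 4, 7, 17] [408. 134.] [ 0.7   -0.268  0.147] 0.152
[375, 132, 263, 210, 4712] [581. 255.] [ 0.356 -1.283 -0.545] 0.774
[385, 138, 10, 18, 23] [390. 147.] [ 0.664 -0.217  0.12 ] 0.218
[389, 138, 21, 19, 91] [398. 145.] [ 0.665 -0.235  0.13 ] 0.219
[506, 138, 65, 6, 130] [540. 140.] [ 0.723 -0.715  0.04 ] 0.059
[42, 140, 7, 8, 22] [ 44. 144.] [ 0.744  1.034 -0.254] -0.231
[309, 140, 32, 9, 123] [323. 143.] [ 0.642 -0.013  0.212] 0.228
[345, 140, 18, 1, 18] [354.
[... 276 characters left out ...]
] 0.178
[0, 155, 42, 90, 1822] [ 22. 205.] [ 0.501  1.038 -0.17 ] -0.082
[403, 160, 31, 15, 266] [418. 166.] [ 0.583 -0.281  0.236] 0.245
[166, 169, 6, 13, 18] [170. 175.] [0.565 0.455 0.074] 0.086
[83, 170, 28, 101, 1715] [ 98. 223.] [0.414 0.661 0.077] 0.141
[55, 196, 12, 43, 109] [ 59. 217.] [0.419 0.736 0.165] 0.176
[417, 214, 22, 26, 311] [428. 226.] [ 0.434 -0.343  0.052] 0.062
[527, 238, 57, 41, 491] [556. 263.] [ 0.322 -0.732  0.087] 0.127
[367, 268, 67, 58, 240] [400. 280.] [ 0.265 -0.137  0.75 ] 0.766
[462, 271, 8, 15, 53] [466. 278.] [ 0.277 -0.465  0.028] 0.046Traceback (most recent call last):
  File "<stdin>", line 12, in <module>
ValueError: cannot convert float NaN to integer
```

View pics/c1.png

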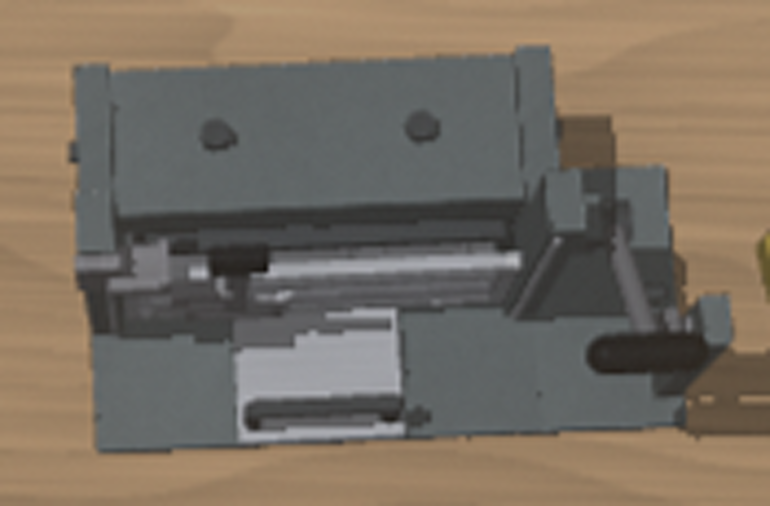

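View pics/c2.png

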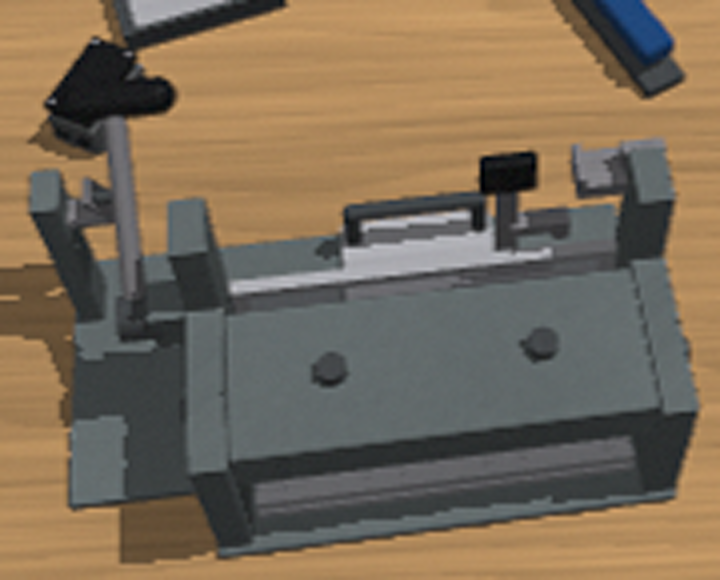

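The crops show a slight press yaw. In the top crop the grip block is at (238,258), the handle bar at (322,412), the bracket at (120,270) and the lever bar at (645,352).

```bash
python3 - <<'E'
from h import *
D={}
for n in["top","scene"]: D[n]=cam(n)
def rep(name,n,m):
    q=D[n][1][m]; q=q[~np.isnan(q[:,0])]
    if len(q)<4: print(name,n,"few",len(q));return
    r_=cv2.minAreaRect((q[:,:2]*1000).astype(np.float32))
    print(name,n,len(q),"med",np.median(q,0).round(4),"rect",np.round(r_[0]+r_[1]+(r_[2],),1),"z",np.percentile(q[:,2],[5,95]).round(4))
for n in D:
    f,P,K,T=D[n]; x,y,z=P[...,0],P[...,1],P[...,2]; dark=f.max(2)<70
    R=lambda x0,x1,y0,y1,z0,z1:(x>x0)&(x<x1)&(y>y0)&(y<y1)&(z>z0)&(z<z1)
    rep("grip",n,dark&R(.60,.68,-.04,.03,.195,.24))
    rep("lever",n,dark&R(.54,.62,-.34,-.22,.2,.26))
    rep("handle",n,R(.54,.60,-.13,.02,.05,.08))
    rep("handle_top",n,R(.54,.60,-.13,.02,.064,.08))
    rep("boxA",n,dark&R(.55,.70,.24,.37,.035,.07))
    rep("boxB",n,dark&R(.38,.48,-.40,-.29,.035,.07))
    rep("notch",n,R(.60,.70,.02,.11,.19,.23))
    rep("housing top",n,R(.66,.90,-.25,.15,.13,.17))
    rep("base front",n,R(.54,.66,-.15,.15,.005,.018))
f,P,K,T=D["top"];x,y,z=P[...,0],P[...,1],P[...,2]
# front edge of base: per y first x with z>6mm
ys=[];xs=[]
for yy in np.arange(-.2,.08,.01):
    m=(abs(y-yy)<.006)&(z>.007)&(z<.03)&(x>.5)&(x<.7)
    if m.sum()>3: ys.append(yy);xs.append(x[m].min())
print(np.polyfit(ys,xs,1),np.round(xs,3))
hs=cv2.cvtColor(f,cv2.COLOR_RGB2HSV); m=(hs[...,0]>50)&(hs[...,0]<75)&(hs[...,1]>100)&(x<.4)
rep("green","top",m)
E
```

```text
grip top 91 med [ 0.6407 -0.0151  0.221 ] rect [644.  -13.8  14.6  37.7   6.2] z [0.198  0.2268]
lever top 234 med [ 0.5818 -0.275   0.2367] rect [ 583.3 -275.8   25.5   75.3    4.2] z [0.2279 0.2429]
handle top 159 med [ 0.5786 -0.0735  0.0677] rect [580.3 -76.3  15.2 106.1   4.4] z [0.0603 0.0736]
handle_top top 124 med [ 0.579  -0.0744  0.0689] rect [579.4 -76.3  14.  106.1   3.7] z [0.065  0.0738]
boxA top 317 med [0.6319 0.3065 0.0507] rect [632.7 307.3  78.   42.9  22.5] z [0.0385 0.0568]
boxB top 331 med [ 0.434  -0.3429  0.0525] rect [ 433.9 -343.5   44.2   76.2   63.5] z [0.0465 0.0584]
notch top 314 med [0.6435 0.068  0.2164] rect [6.531e+02 6.180e+01 6.070e+01 5.790e+01 3.000e-01] z [0.1957 0.2276]
housing top top 3798 med [ 0.7486 -0.0687  0.1505] rect [729.8 -71.7 161.1 347.6   4.3] z [0.1433 0.1568]
base front top 1216 med [0.6036 0.0243 0.0106] rect [ 5.998e+02 -4.000e-01  1.169e+02  3.000e+02  7.000e-01] z [0.0056 0.017 ]
grip scene 124 med [ 0.6487 -0.0159  0.218 ] rect [643.9  -2.1  12.   65.9   7.8] z [0.1979 0.2256]
lever scene 246 med [ 0.5909 -0.2763  0.2371] re
[... 380 characters left out ...]
d [ 0.4287 -0.3454  0.0534] rect [ 437.3 -345.2   45.4   81.2   62.8] z [0.037 0.057]
notch scene 398 med [0.6531 0.0672 0.2117] rect [653.4  60.2  63.1  60.8   1.7] z [0.1941 0.2271]
housing top scene 5151 med [ 0.7576 -0.0735  0.1509] rect [731.1 -72.9 157.9 349.3   4.4] z [0.141  0.1544]
base front scene 168 med [0.577  0.0515 0.0109] rect [579.9  -6.4 283.4  95.8  82.2] z [0.0068 0.0145]
[-0.06737152  0.51169997] [0.529 0.519 0.525 0.548 0.511 0.521 0.524 0.544 0.501 0.51  0.51  0.5
 0.515 0.509 0.509 0.525 0.528 0.528 0.508 0.511 0.51  0.504 0.504 0.517
 0.519 0.506 0.519 0.502 0.502]
green top 152 med [ 0.3153 -0.4798  0.044 ] rect [ 315.4 -477.8   41.4   43.2   15. ] z [0.0388 0.0493]
```

Request:
play_rows --steps '[[[0.0, 0.0, 0.2], 0.0], [[0.3, 0.4, 0.5], -0.1], [[0.7, 0.9, 0.5], -0.171], [[0.7, 0.9, 0.5], -0.171], [[0.7, 0.9, 0.5], -0.171], [[0.7, 0.9, 0.5], -0.171], [[0.7, 0.9, 0.5], -0.171], [[0.7, 0.9, 0.5], -0.171]]' --jaw 0.4

```text
clock: 1.25
eef_pos: [0.4049, -0.2695, 0.3822]
eef_rot: [0.0, 0.999, 0.04, 0.001]
ft_force: [-0.2, 0.1, 0.2]
grip_width: 0.0511
grasp_force: 0.0
```

Request:
play_rows --steps '[[[0.2, 0.2, 0.0], 0.0], [[0.5, 0.8, 0.0], 0.0], [[0.5, 0.8, 0.0], 0.0], [[0.5, 0.8, 0.0], 0.0], [[0.5, 0.8, 0.0], 0.0], [[0.5, 0.8, 0.0], 0.0], [[0.5, 0.8, 0.0], 0.0]]'

```text
clock: 2.12
eef_pos: [0.553, -0.0328, 0.381]
eef_rot: [0.0, 0.999, 0.037, -0.0]
ft_force: [-0.1, -1.0, 0.5]
grip_width: 0.051
grasp_force: 0.0
```

```bash
python3 - <<'E'
from h import *
s=r.state(); print(s["clock"],s["eef_pos"],s["eef_rot"],s["grip_width"])
f,P,K,T=cam("wrist"); save(f,"w1.png"); print(T.round(3).tolist(),K[0,0])
f2,P2,_,_=cam("top"); save(f2,"top2.png")
x,y,z=P[...,0],P[...,1],P[...,2]
dark=f.max(2)<70
for a,b in((.19,.24),(.215,.24)):
  m=dark&(z>a)&(z<b)&(x>.6)&(x<.7)&(y>-.06)&(y<.04); q=P[m]; print(len(q), q.min(0) if len(q) else 0,q.max(0) if len(q) else 0)
E
```

```text
2.125 [ 0.55299056 -0.03279921  0.38099018] [ 3.59606708e-04  9.99332194e-01  3.65354829e-02 -4.41969163e-04] 0.05100904485120799
[[0.072, -0.945, -0.319, 0.636], [-0.997, -0.069, -0.023, -0.027], [0.0, 0.32, -0.947, 0.524], [0.0, 0.0, 0.0, 1.0]] 352.13628701613567
833 [ 0.62610539 -0.03566411  0.19322185] [0.65358017 0.03048947 0.22568613]
749 [ 0.63622596 -0.03566411  0.21917014] [0.65003724 0.00351682 0.22568613]
```

View pics/w1.png

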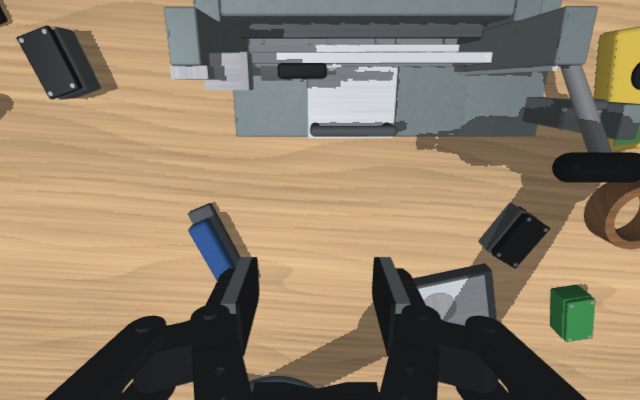

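View pics/top2.png

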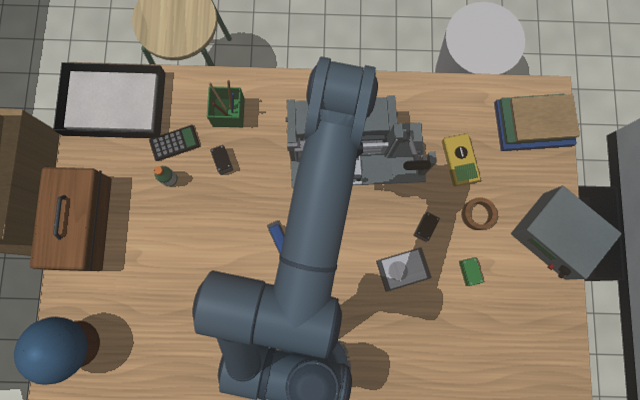

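Only two boxes are present: A at wrist (50,62) and B at (515,240). The grip is at wrist (302,70), the bracket at (222,75) and the handle at (353,130).

```bash
python3 - <<'E'
from h import *
f,P,K,T=cam("wrist")
for v,us in((57,(260,302,350,450)),(63,(302,350)),(70,(285,302,320,350)),(130,(320,353,385)),(75,(175,195,212,230,240,250)),(60,(230,240)),(30,(180,)),(83,(215,230,240)),(165,(570,600,630))):
    print(v,[(u,P[v,u].round(3).tolist()) for u in us])
x,y,z=P[...,0],P[...,1],P[...,2]
psi=.075; px=(x-.643)*np.cos(psi)+(y+.0155)*np.sin(psi); py=-(x-.643)*np.sin(psi)+(y+.0155)*np.cos(psi)
# height profile in press frame: rows px, cols py
for a in range(-24,50,6):
    print(a,[(lambda q: int(np.nanmax(q)*1000) if len(q) else -1)(z[(abs(px*1000-a)<3)&(abs(py*1000-b)<4)&(z>0)]) for b in range(-56,104,8)])
m=(z>.05)&(z<.08)&(f.max(2)<80)&(x>.55)&(x<.61)&(y>-.14)&(y<0); print(m.sum(),cv2.minAreaRect((P[m][:,:2]*1000).astype(np.float32)))
E
```

```text
57 [(260, [0.656, 0.033, 0.119]), (302, [0.659, -0.012, 0.12]), (350, [0.663, -0.063, 0.119]), (450, [0.671, -0.17, 0.118])]
63 [(302, [0.649, -0.016, 0.219]), (350, [0.661, -0.07, 0.044])]
70 [(285, [0.642, -0.003, 0.224]), (302, [0.643, -0.017, 0.223]), (320, [0.645, -0.031, 0.222]), (350, [0.653, -0.073, 0.022])]
130 [(320, [0.577, -0.038, 0.07]), (353, [0.58, -0.08, 0.069]), (385, [0.583, -0.121, 0.069])]
75 [(175, [0.632, 0.087, 0.219]), (195, [0.634, 0.07, 0.22]), (212, [0.634, 0.06, 0.206]), (230, [0.636, 0.046, 0.201]), (240, [0.636, 0.038, 0.198]), (250, [0.637, 0.029, 0.2])]
60 [(230, [0.648, 0.046, 0.201]), (240, [0.648, 0.036, 0.209])]
30 [(180, [0.666, 0.079, 0.225])]
83 [(215, [0.628, 0.059, 0.201]), (230, [0.629, 0.046, 0.2]), (240, [0.63, 0.038, 0.201])]
165 [(570, [0.585, -0.244, 0.237]), (600, [0.587, -0.268, 0.238]), (630, [0.589, -0.293, 0.238])]
-24 [23, 24, 24, 24, 23, 24, 24, 23, 11, 12, 11, 12, 11, 11, 12, 11, 12, 12, 13, 11]
-18 [24, 23, 23, 23, 24, 23, 24, 24, 11, 11, 12, 12, 12, 12, 12, 13, 11, 11, 11, 12]
-12 [23, 24, 24, 23, 24, 24, 24, 23, 12, 12, 12, 11
[... 437 characters left out ...]
226]
18 [122, 121, 121, 122, 122, 122, 121, 122, 122, 122, 122, 121, 122, 121, 122, 198, -1, 227, 227, 227]
24 [-1, -1, -1, -1, -1, -1, -1, -1, -1, -1, -1, -1, -1, -1, -1, -1, -1, 227, 227, 226]
30 [33, 33, 33, 34, 33, 33, 33, 33, 34, 33, 34, 34, 34, 34, 34, 33, 33, 226, 226, 226]
36 [105, 105, 106, 105, 105, 106, 106, 105, 105, 105, 105, 105, 105, 105, 106, 105, 104, 226, 227, 227]
42 [106, 105, 105, 106, 106, 105, 106, 105, 106, 105, 106, 106, 105, 106, 106, 106, 105, 226, 227, 227]
48 [149, 148, 148, 144, 148, 148, 148, 149, 149, 150, 149, 146, 146, 146, 145, 146, 146, 225, 226, 226]
237 ((579.6957397460938, -81.02823638916016), (11.823708534240723, 111.84955596923828), 4.246557712554932)
```

Request:
play_rows --steps '[[[0.15, 0.03, 0.0], 0.0], [[0.3, 0.058, 0.0], 0.0], [[0.3, 0.058, -0.15], 0.0], [[0.3, 0.058, -0.3], 0.0], [[0.3, 0.058, -0.45], 0.0], [[0.3, 0.058, -0.55], 0.0], [[0.3, 0.058, -0.65], 0.0], [[0.3, 0.058, -0.65], 0.0]]' --jaw 0.45

```text
clock: 3.28
eef_pos: [0.6408, -0.0151, 0.1838]
eef_rot: [-0.0, 0.999, 0.036, -0.003]
ft_force: [-0.5, 0.4, 0.9]
grip_width: 0.0469
grasp_force: 0.0
```

Request:
play_rows --steps '[[[0, 0, 0], 0], [[0, 0, 0], 0], [[0, 0, 0], 0], [[0, 0, 0], 0]]' --jaw 1

```text
clock: 3.78
eef_pos: [0.6425, -0.0143, 0.1864]
eef_rot: [0.0, 0.999, 0.037, -0.001]
ft_force: [-5.2, -1.9, -3.2]
grip_width: 0.039
grasp_force: 61.1
```

Request:
play_rows --steps '[[[0, 0, 0.08], 0], [[0, 0, 0.16], 0], [[0, 0, 0.24], 0], [[0, 0, 0.3], 0], [[0, 0, 0.325], 0], [[0, 0, 0.325], 0]]'

```text
clock: 4.53
eef_pos: [0.6424, -0.0142, 0.2844]
eef_rot: [0.0, 0.999, 0.037, -0.001]
ft_force: [-5.8, -1.6, -4.6]
grip_width: 0.0383
grasp_force: 81.2
```

Request:
play_rows --steps '[[[-0.002, 0.03, 0], 0], [[-0.004, 0.06, 0], 0], [[-0.007, 0.093, 0], 0], [[-0.007, 0.093, 0], 0], [[-0.007, 0.093, 0], 0]]'

```text
clock: 5.15
eef_pos: [0.6403, 0.0133, 0.2837]
eef_rot: [0.001, 0.999, 0.037, -0.001]
ft_force: [-4.3, -3.2, -5.0]
grip_width: 0.0387
grasp_force: 81.2
```

Request:
play_rows --steps '[[[0, 0, -0.02], 0], [[0, 0, -0.04], 0], [[0, 0, -0.058], 0], [[0, 0, -0.058], 0]]'

```text
clock: 5.65
eef_pos: [0.6404, 0.0132, 0.267]
eef_rot: [0.001, 0.999, 0.037, -0.001]
ft_force: [-5.0, -2.6, -3.3]
grip_width: 0.0384
grasp_force: 81.5
```

Request:
play_rows --steps '[[[0, 0, 0], 0], [[0, 0, 0], 0], [[0, 0, 0], 0]]' --jaw 0.42

```text
clock: 6.02
eef_pos: [0.6421, 0.0139, 0.2673]
eef_rot: [0.0, 0.999, 0.037, 0.001]
ft_force: [-0.5, -0.4, 0.4]
grip_width: 0.0496
grasp_force: 0.0
```

Request:
play_rows --steps '[[[0, 0, 0.08], 0], [[0, 0, 0.25], 0], [[-0.15, 0, 0.35], 0], [[-0.3, -0.1, 0.35], 0], [[-0.3, -0.1, 0.35], 0], [[-0.3, -0.1, 0.35], 0]]'

```text
clock: 6.78
eef_pos: [0.5518, -0.0162, 0.372]
eef_rot: [-0.0, 0.999, 0.037, 0.001]
ft_force: [-0.3, 0.0, 0.3]
grip_width: 0.0494
grasp_force: 0.0
```

```bash
python3 - <<'E'
from h import *
print(r.state()["eef_pos"])
f,P,K,T=cam("wrist"); save(f,"w2.png")
x,y,z=P[...,0],P[...,1],P[...,2]
m=(f.max(2)<70)&(z>.27)&(z<.32)&(x>.6)&(x<.7)&(y>-.06)&(y<.07); q=P[m]; print(len(q),q.min(0),q.max(0))
m=(z>.05)&(z<.08)&(f.max(2)<80)&(x>.55)&(x<.61)&(y>-.14)&(y<0); print(m.sum(),cv2.minAreaRect((P[m][:,:2]*1000).astype(np.float32)))
E
```

```text
[ 0.55176749 -0.01622201  0.37195116]
1514 [ 0.63421618 -0.00761586  0.27033597] [0.64777216 0.03220677 0.30522761]
225 ((581.3128051757812, -80.8191146850586), (10.401611328125, 112.47150421142578), 3.083826780319214)
```

```bash
python3 - <<'E'
from h import *
print(r.state()["q"].round(3))
f,P,K,T=cam("wrist"); x,y,z=P[...,0],P[...,1],P[...,2]; d=f.max(2)<70
for nm,b in(("A",(.55,.70,.24,.37)),("B",(.38,.50,-.42,-.27))):
    m=d&(z>.04)&(z<.065)&(x>b[0])&(x<b[1])&(y>b[2])&(y<b[3]); q=P[m]
    k=(z>.04)&m; t=q[q[:,2]>np.percentile(q[:,2],40)]
    rc=cv2.minAreaRect((t[:,:2]*1000).astype(np.float32)); e=cv2.boxPoints(rc); L=max([(np.linalg.norm(e[i+1]-e[i]),tuple(e[i+1]-e[i])) for i in(0,1)])
    print(nm,len(q),rc,np.degrees(np.arctan2(L[1][1],L[1][0])),np.percentile(t[:,2],[10,50,90]).round(4))
E
```

```text
[-0.144  0.346  0.398  1.621  0.     2.923]
A 2426 ((632.8948974609375, 307.30609130859375), (76.60037994384766, 43.5052490234375), 22.125980377197266) 22.125969 [0.0511 0.0517 0.0526]
B 1608 ((435.083740234375, -345.15679931640625), (42.87197494506836, 77.08124542236328), 63.10160446166992) -26.898409 [0.0528 0.0534 0.0543]
```

Request:
play_rows --steps '[[[0.03, -0.1, 0], 0.12], [[0.1, -0.263, 0], 0.24], [[0.1, -0.263, -0.05], 0.36], [[0.1, -0.263, -0.2], 0.48], [[0.1, -0.263, -0.35], 0.6], [[0.1, -0.263, -0.5], 0.72], [[0.1, -0.263, -0.6], 0.84], [[0.1, -0.263, -0.7], 1.0]]' --jaw 0.45

```text
clock: 7.88
eef_pos: [0.5824, -0.0948, 0.1598]
eef_rot: [0.0, 0.703, 0.711, 0.0]
ft_force: [-0.0, -0.3, -0.1]
grip_width: 0.047
grasp_force: 0.0
```

Request:
play_rows --steps '[[[0, 0, 0], 0], [[0, 0, -0.1], 0], [[0, 0, -0.25], 0], [[0, 0, -0.4], 0], [[0, 0, -0.4], 0], [[0, 0, -0.4], 0]]'

```text
clock: 8.62
eef_pos: [0.5833, -0.0956, 0.0437]
eef_rot: [0.001, 0.706, 0.708, 0.001]
ft_force: [0.3, -0.4, 0.7]
grip_width: 0.0468
grasp_force: 0.0
```

Request:
play_rows --steps '[[[0, 0, 0], 0], [[0, 0, 0], 0], [[0, 0, 0], 0], [[0, 0, 0], 0], [[0, 0, 0], 0]]' --jaw 1

```text
clock: 9.25
eef_pos: [0.5794, -0.0958, 0.0433]
eef_rot: [-0.0, 0.706, 0.709, -0.002]
ft_force: [-8.2, -0.8, 10.5]
grip_width: 0.0122
grasp_force: 58.1
```

Request:
play_rows --steps '[[[-0.06, -0.0045, 0], 0], [[-0.14, -0.0105, 0], 0], [[-0.22, -0.0165, 0], 0], [[-0.3, -0.0225, 0], 0], [[-0.38, -0.0285, 0], 0], [[-0.46, -0.0345, 0], 0], [[-0.528, -0.0395, 0], 0], [[-0.528, -0.0395, 0], 0]]'

```text
clock: 10.25
eef_pos: [0.4228, -0.1075, 0.0433]
eef_rot: [0.001, 0.706, 0.709, 0.0]
ft_force: [-2.2, 0.5, 5.2]
grip_width: 0.0125
grasp_force: 60.5
```

Request:
play_rows --steps '[[[0, 0, 0], 0], [[0, 0, 0], 0], [[0, 0, 0], 0], [[0, 0, 0], 0]]' --jaw 0.4

```text
clock: 10.75
eef_pos: [0.4229, -0.107, 0.0413]
eef_rot: [-0.0, 0.706, 0.708, -0.0]
ft_force: [-0.8, 0.3, 0.4]
grip_width: 0.0512
grasp_force: 0.0
```

Request:
play_rows --steps '[[[0, 0, 0.15], 0], [[0, 0, 0.35], 0], [[0, 0, 0.55], 0], [[0, 0, 0.75], 0], [[0, 0, 1], 0], [[0, 0, 1], 0], [[0, 0, 1], 0]]'

```text
clock: 11.62
eef_pos: [0.4233, -0.1072, 0.3416]
eef_rot: [0.001, 0.706, 0.708, 0.0]
ft_force: [0.1, 0.2, -0.8]
grip_width: 0.0514
grasp_force: 0.0
```

```bash
python3 - <<'E'
from h import *
s=r.state();print(s["clock"],s["eef_pos"])
for n in("wrist","top","scene"):
    f,P,K,T=cam(n); x,y,z=P[...,0],P[...,1],P[...,2]
    if n!="top": save(f,n+"3.png")
    m=(z>.05)&(z<.08)&(f.max(2)<80)&(x>.38)&(x<.46)&(y>-.16)&(y<0); print(n,m.sum(),cv2.minAreaRect((P[m][:,:2]*1000).astype(np.float32)) if m.sum()>5 else 0)
    m=(f.max(2)<70)&(z>.25)&(z<.32)&(x>.61)&(x<.67)&(y>-.06)&(y<.06); q=P[m]; print(q.max(0) if len(q) else 0)
E
```

```text
11.625 [ 0.42333865 -0.107232    0.34163207]
wrist 236 ((422.3388671875, -92.05940246582031), (12.4484281539917, 111.17926788330078), 4.234151363372803)
0
top 6 ((417.4862976074219, -39.69499206542969), (4.183362007141113, 7.439118385314941), 64.8763198852539)
[0.64715274 0.0319914  0.31080575]
scene 123 ((425.41986083984375, -94.75126647949219), (14.216175079345703, 107.5384292602539), 4.938662528991699)
[0.65032665 0.03014665 0.30739388]
```

View pics/scene3.png

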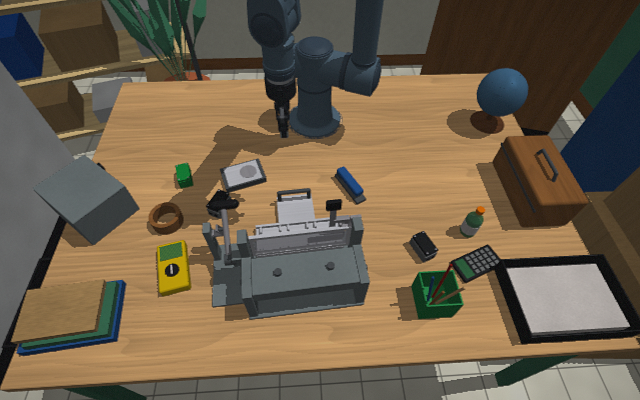

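Scene view: the guard is up with its grip at (333,205), and the bed is out with the handle at (293,195). Next I'll locate the nests.

Request:
play_rows --steps '[[[0.1, 0.03, 0], -0.12], [[0.2, 0.07, 0.05], -0.24], [[0.3, 0.1, 0.1], -0.36], [[0.3, 0.1, 0.1], -0.48], [[0.3, 0.1, 0.1], -0.6], [[0.3, 0.1, 0.1], -0.72], [[0.3, 0.1, 0.1], -0.84], [[0.3, 0.1, 0.1], -1.0]]'

```text
clock: 12.78
eef_pos: [0.512, -0.0768, 0.3692]
eef_rot: [-0.001, 0.999, 0.034, -0.002]
ft_force: [-0.1, -0.5, 0.5]
grip_width: 0.0506
grasp_force: 0.0
```

```bash
python3 - <<'E'
from h import *
s=r.state();print(s["clock"],s["eef_pos"],s["q"].round(2))
f,P,K,T=cam("wrist"); save(f,"w4.png"); np.save("w4.npy",P)
x,y,z=P[...,0],P[...,1],P[...,2]
h=(.4225,-.0925); psi=.075
px=(x-h[0])*np.cos(psi)+(y-h[1])*np.sin(psi); py=-(x-h[0])*np.sin(psi)+(y-h[1])*np.cos(psi)
print("py",list(range(-150,151,10)))
for a in range(60,230,6):
    print(a,[(lambda q: int(np.nanmedian(q)*1000) if len(q) else -1)(z[(abs(px*1000-a)<3)&(abs(py*1000-b)<3)]) for b in range(-150,151,10)])
E
```

```text
12.775 [ 0.51199181 -0.07679353  0.36919038] [-0.27  0.27  0.29  1.59 -0.    2.8 ]
py [-150, -140, -130, -120, -110, -100, -90, -80, -70, -60, -50, -40, -30, -20, -10, 0, 10, 20, 30, 40, 50, 60, 70, 80, 90, 100, 110, 120, 130, 140, 150]
60 [0, 0, 0, 0, 0, 0, 0, 0, 0, 22, 22, 22, 22, 22, 22, 22, 22, 22, 22, 22, 22, 21, 0, 0, 0, 0, 0, 0, 0, 0, 1]
66 [1, 0, 0, 0, 0, 0, 0, 1, 0, 22, 22, 22, 22, 22, 22, 22, 22, 22, 21, 22, 22, 21, 0, 0, 0, 0, 0, 0, 0, 0, 0]
72 [0, 0, 0, 0, 0, 0, 0, 0, 0, 22, 22, 22, 22, 22, 22, 22, 22, 22, 22, 22, 22, 21, 0, 0, 0, 0, 0, 0, 0, 0, 0]
78 [0, 0, 0, 0, 0, 0, 0, 0, 0, 22, 22, 425, 22, 387, 22, 22, 22, 22, 22, 22, 22, 21, 0, 0, 0, 0, 0, 1, 0, 0, 0]
84 [0, 0, 0, 0, 0, 0, 0, 0, 0, 21, 428, 429, 425, 395, 22, 22, 22, 22, 22, 22, 426, 429, 1, 0, 0, 0, 1, 0, 0, 1, 0]
90 [0, 0, 11, 0, 11, 1, 1, 0, 0, 22, 22, 428, 425, 400, 22, 22, 22, 22, 22, 22, 426, 429, 10, 3, 0, 0, 1, 0, 0, 1, 0]
96 [0, -1, 32, 31, 30, 30, 31, 32, 23, 24, 23, 428, 404, 403, 23, 22, 23, 23, 22, 389, 425, 429, 31, 31, 31, 31, 27, 27, 27, -1, 0]
102 [0, 1, 32, 32, 32, 31, 31, 32, 31, 32, 439, 433, 41
[... 2092 characters left out ...]
, 22, 22, 22, 22, 32, 22, 10, 10]
204 [10, 11, 34, 33, 33, 33, 33, 33, 33, 34, 34, 34, 33, 34, 34, 34, 34, 33, 34, 33, 33, 33, 33, 34, 34, 34, 34, 34, 34, 10, 10]
210 [10, 10, 33, 34, 33, 33, 33, 33, 33, 33, 32, 28, 27, 33, 33, 33, 33, 34, 34, 34, 34, 33, 33, 34, 34, 33, 197, 196, 198, 199, 10]
216 [10, 10, 10, 10, 10, 10, 10, 10, 10, 10, 10, 10, 9, 10, 10, 10, 10, 10, 10, 10, 10, 10, 10, 10, 11, 211, 210, 200, 200, 200, 10]
222 [10, 10, 10, 10, 10, 10, 10, 10, 9, 10, 10, 9, 10, 10, 9, 10, 10, 10, 10, 10, 10, 10, 10, 218, 222, 222, 222, 221, 221, 218, 217]
228 [168, 137, 10, 10, 10, 10, 10, 10, 9, 10, 10, 10, 10, 10, 10, 10, 10, 10, 10, 10, 10, 156, 159, 180, 11, 10, 159, 221, 222, 219, 220]
```

View pics/w4.png

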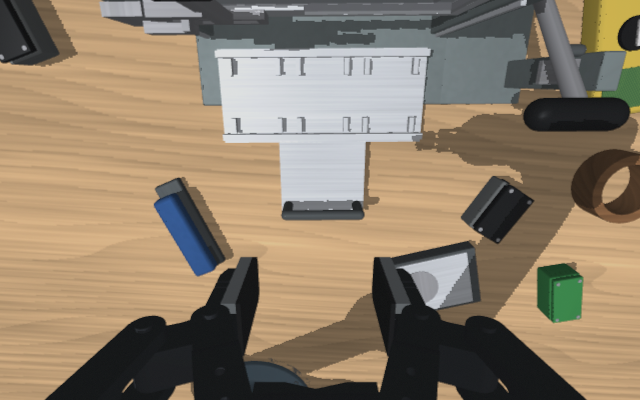

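The wrist view shows three empty nests at about (258,92), (323,92) and (385,92), with the bed out. I'll refine the rail positions from the height map.

```bash
python3 - <<'E'
import numpy as np
P=np.load("w4.npy").reshape(-1,3); h=np.array((.4225,-.0925))
x,y,z=P.T
# yaw from wall back: fit points z in .03-.037 on far wall
for psi in(.070,.075,.080):
    c,s=np.cos(psi),np.sin(psi); px=(x-h[0])*c+(y-h[1])*s; py=-(x-h[0])*s+(y-h[1])*c
    m=(z>.028)&(z<.038)&(abs(py)<.14)
    w=m&(px>.195)&(px<.218); k=(px>.199)&w
    e=[px[w&(abs(py-b)<.01)&(px>.2)].min() for b in(-.08,0,.08)]
    print(psi,"wall",np.round(e,4),np.percentile(px[w],[2,98]).round(4),"lip",np.percentile(px[m&(px<.107)],[2,98]).round(4))
    rl=m&(((px>.183)&(px<.197))|((px>.112)&(px<.124))); v=np.sort(py[rl]); g=np.split(v,np.where(np.diff(v)>.006)[0]+1)
    print([(round(a[0],4),round(a[-1],4),len(a)) for a in g])
    bd=(z>.017)&(z<.038)&(px>.13)&(px<.17)&(abs(py)<.145); print("bed y",np.percentile(py[bd],[.5,99.5]))
E
```

```text
0.07 wall [0.2022 0.2023 0.2015] [0.1964 0.2102] lip [0.0047 0.1054]
[(np.float64(-0.122), np.float64(-0.1157), 110), (np.float64(-0.0601), np.float64(-0.0537), 103), (np.float64(-0.0338), np.float64(-0.0278), 96), (np.float64(0.0284), np.float64(0.0339), 102), (np.float64(0.0538), np.float64(0.0603), 107), (np.float64(0.1156), np.float64(0.1222), 111)]
bed y [-0.13368051  0.13383646]
0.075 wall [0.2019 0.2022 0.202 ] [0.1962 0.2098] lip [0.0045 0.1051]
[(np.float64(-0.1226), np.float64(-0.1164), 111), (np.float64(-0.0607), np.float64(-0.0547), 103), (np.float64(-0.0348), np.float64(-0.0286), 96), (np.float64(0.0275), np.float64(0.0333), 102), (np.float64(0.0532), np.float64(0.0594), 102), (np.float64(0.115), np.float64(0.1212), 110)]
bed y [-0.13445277  0.13307243]
0.08 wall [0.2014 0.2022 0.2023] [0.1962 0.2099] lip [0.0045 0.1057]
[(np.float64(-0.1235), np.float64(-0.117), 110), (np.float64(-0.0615), np.float64(-0.0555), 103), (np.float64(-0.0357), np.float64(-0.0292), 96), (np.float64(0.0265), np.float64(0.0327), 100), (np.float64(0.0522), np.float64(0.0584), 106), (np.float64(0.1142), np.float64(0.1207), 110)]
bed y [-0.13522408  0.13223743]
```

Request:
play_rows --steps '[[[0.0, 0.1, 0], 0.115], [[0.05, 0.3, 0], 0.23], [[0.1, 0.5, 0], 0.345], [[0.15, 0.7, 0], 0.46], [[0.25, 0.85, -0.05], 0.575], [[0.3, 0.95, -0.1], 0.69], [[0.3, 0.95, -0.1], 0.805], [[0.3, 0.95, -0.1], 0.92]]' --jaw 0.05

```text
clock: 13.82
eef_pos: [0.6022, 0.2085, 0.3386]
eef_rot: [-0.001, 0.722, 0.692, -0.002]
ft_force: [-0.0, -0.3, -0.0]
grip_width: 0.081
grasp_force: 0.0
```

Request:
play_rows --steps '[[[0.05, 0.15, -0.1], 0.115], [[0.103, 0.33, -0.2], 0.23], [[0.103, 0.33, -0.3], 0.345], [[0.103, 0.33, -0.4], 0.46], [[0.103, 0.33, -0.4], 0.575], [[0.103, 0.33, -0.4], 0.69], [[0.103, 0.33, -0.4], 0.805], [[0.103, 0.33, -0.4], 0.92]]'

```text
clock: 14.82
eef_pos: [0.6327, 0.3066, 0.2192]
eef_rot: [-0.002, 0.084, 0.996, -0.001]
ft_force: [-0.1, -0.1, -0.1]
grip_width: 0.0813
grasp_force: 0.0
```

Request:
play_rows --steps '[[[0, 0, 0], 0.115], [[0, 0, 0], 0.23], [[0, 0, 0], 0.362], [[0, 0, 0], 0.362], [[0, 0, 0], 0.362]]'

```text
clock: 15.45
eef_pos: [0.6332, 0.3068, 0.2203]
eef_rot: [-0.001, -0.194, 0.981, -0.0]
ft_force: [-0.2, 0.2, -0.5]
grip_width: 0.0809
grasp_force: 0.0
```

```bash
cat >> h.py <<'E'
def yaw(s): q=s["eef_rot"]; return np.degrees(2*np.arctan2(q[2],q[1]))
def box(n,b,lo=.04,hi=.065):
    f,P,K,T=cam(n); x,y,z=P[...,0],P[...,1],P[...,2]
    m=(f.max(2)<70)&(z>lo)&(z<hi)&(x>b[0])&(x<b[1])&(y>b[2])&(y<b[3]); q=P[m]
    if len(q)<50: return n,len(q)
    t=q[q[:,2]>np.percentile(q[:,2],40)]
    rc=cv2.minAreaRect((t[:,:2]*1000).astype(np.float32)); e=cv2.boxPoints(rc); L=max([(np.linalg.norm(e[i+1]-e[i]),tuple(e[i+1]-e[i])) for i in(0,1)])
    return n,len(q),np.round(rc[0],1),np.round(rc[1],1),"ang",np.degrees(np.arctan2(L[1][1],L[1][0])).round(1),"z",np.percentile(t[:,2],[10,50,90]).round(4)
E
python3 - <<'E'
from h import *
s=r.state();print(s["clock"],s["eef_pos"],yaw(s),s["q"].round(2))
for n in("top","scene","wrist"): print(box(n,(.53,.72,.22,.39)))
E
```

```text
15.45 [0.63319991 0.30679714 0.22033589] 202.3557095410492 [ 0.36  0.68  0.54  1.44  0.   -0.03]
('top', 240, array([635.1, 303.7]), array([74.5, 31.4]), 'ang', np.float32(21.0), 'z', array([0.0505, 0.0527, 0.0563]))
('scene', 301, array([636.1, 307. ]), array([75.6, 42.2]), 'ang', np.float32(22.5), 'z', array([0.0509, 0.0522, 0.0543]))
('wrist', 3642, array([632.3, 308.3]), array([75.5, 42.4]), 'ang', np.float32(22.2), 'z', array([0.051 , 0.0514, 0.0522]))
```

Request:
play_rows --steps '[[[0, 0.003, -0.18], 0], [[0, 0.003, -0.36], 0], [[0, 0.003, -0.5], 0], [[0, 0.003, -0.6], 0], [[0, 0.003, -0.67], 0], [[0, 0.003, -0.713], 0], [[0, 0.003, -0.713], 0]]'

```text
clock: 16.48
eef_pos: [0.633, 0.3076, 0.0066]
eef_rot: [-0.001, -0.194, 0.981, -0.0]
ft_force: [0.2, -0.7, 0.5]
grip_width: 0.081
grasp_force: 0.0
```

Request:
play_rows --steps '[[[0, 0, 0], 0], [[0, 0, 0], 0], [[0, 0, 0], 0], [[0, 0, 0], 0], [[0, 0, 0], 0]]' --jaw 1

```text
clock: 17.1
eef_pos: [0.6349, 0.3085, 0.0093]
eef_rot: [0.002, -0.195, 0.981, 0.0]
ft_force: [0.8, 0.7, 5.5]
grip_width: 0.0451
grasp_force: 64.3
```

Request:
play_rows --steps '[[[0, 0, 0.06], 0], [[0, 0, 0.15], 0], [[0, 0, 0.25], 0], [[0, 0, 0.3], 0], [[0, 0, 0.3], 0]]'

```text
clock: 17.73
eef_pos: [0.6346, 0.3082, 0.099]
eef_rot: [0.001, -0.194, 0.981, 0.0]
ft_force: [1.8, 0.4, -1.7]
grip_width: 0.045
grasp_force: 63.5
```

Request:
play_rows --steps '[[[-0.15, -0.05, 0.0], 0], [[-0.28, -0.2, 0.05], 0], [[-0.35, -0.4, 0.05], -0.1], [[-0.35, -0.6, 0.05], -0.2], [[-0.35, -0.8, 0.05], -0.2], [[-0.35, -0.95, 0.05], -0.2], [[-0.35, -0.95, 0.05], -0.2]]'

```text
clock: 18.6
eef_pos: [0.5275, 0.02, 0.1112]
eef_rot: [-0.001, -0.036, 0.999, -0.0]
ft_force: [0.3, -0.3, -2.5]
grip_width: 0.0446
grasp_force: 63.5
```

Request:
play_rows --steps '[[[0, -0.15, 0], 0], [[0, -0.35, 0], 0], [[0.1, -0.35, 0], 0], [[0.153, -0.35, 0], 0], [[0.153, -0.35, 0], 0], [[0.153, -0.35, 0], 0]]'

```text
clock: 19.35
eef_pos: [0.5733, -0.0811, 0.1116]
eef_rot: [-0.001, -0.039, 0.999, 0.0]
ft_force: [-0.3, 0.0, -2.7]
grip_width: 0.0447
grasp_force: 63.4
```

```bash
python3 - <<'E'
from h import *
s=r.state();print(s["clock"],s["eef_pos"],yaw(s),s["grip_width"],s["grasp_force"])
for n in("scene","wrist"): print(box(n,(.49,.65,-.16,.0),.11,.18))
print(box("scene",(.38,.50,-.42,-.27)))
E
```

```text
19.35 [ 0.57329878 -0.0811206   0.11163141] 184.4879750987578 0.044691377644430895 63.43248009681702
('scene', 438, array([587.3, -82.8]), array([ 50.8, 111.7]), 'ang', np.float32(-85.6), 'z', array([0.1535, 0.1565, 0.1716]))
('wrist', 40031, array([565.6, -82.2]), array([ 65.7, 117.8]), 'ang', np.float32(-85.7), 'z', array([0.1538, 0.1645, 0.174 ]))
('scene', 164, array([ 422.7, -327.9]), array([43.4, 58. ]), 'ang', np.float32(-27.1), 'z', array([0.0535, 0.0548, 0.0567]))
```

Request:
play_rows --steps '[[[0.015, -0.002, -0.08], 0], [[0.015, -0.002, -0.16], 0], [[0.015, -0.002, -0.2], 0], [[0.015, -0.002, -0.23], 0], [[0.015, -0.002, -0.262], 0], [[0.015, -0.002, -0.262], 0]]'

```text
clock: 20.25
eef_pos: [0.5786, -0.0826, 0.0335]
eef_rot: [-0.0, -0.039, 0.999, 0.0]
ft_force: [-0.5, -0.5, -1.0]
grip_width: 0.0452
grasp_force: 63.5
```

Request:
play_rows --steps '[[[0, 0, -0.006], 0], [[0, 0, -0.006], 0]]'

```text
clock: 20.5
eef_pos: [0.5794, -0.0828, 0.0325]
eef_rot: [0.0, -0.039, 0.999, -0.0]
ft_force: [0.3, -0.2, -2.2]
grip_width: 0.0447
grasp_force: 63.5
```

Request:
play_rows --steps '[[[0, 0, 0], 0], [[0, 0, 0], 0], [[0, 0, 0], 0]]' --jaw 0.25

```text
clock: 20.88
eef_pos: [0.5794, -0.0828, 0.0325]
eef_rot: [0.0, -0.039, 0.999, -0.0]
ft_force: [-0.1, -1.1, -1.2]
grip_width: 0.0643
grasp_force: 0.0
```

Request:
play_rows --steps '[[[0, 0, 0.1], 0], [[0, 0, 0.25], 0], [[0, 0, 0.35], 0], [[0, 0, 0.35], 0]]'

```text
clock: 21.38
eef_pos: [0.5815, -0.0833, 0.1403]
eef_rot: [0.003, -0.039, 0.999, -0.001]
ft_force: [0.3, 0.1, 1.1]
grip_width: 0.0641
grasp_force: 0.0
```

Request:
play_rows --steps '[[[-0.05, 0, 0], 0], [[-0.05, 0, 0], 0], [[-0.05, 0, 0], 0], [[-0.05, 0, 0], 0]]' --jaw 1

```text
clock: 21.88
eef_pos: [0.5643, -0.0827, 0.1367]
eef_rot: [-0.0, -0.039, 0.999, 0.0]
ft_force: [-0.4, -0.2, 0.4]
grip_width: -0.0002
grasp_force: 0.0
```

```bash
python3 - <<'E'
from h import *
s=r.state();print(s["clock"],s["eef_pos"],yaw(s),s["grip_width"])
for n in("scene","wrist"): print(box(n,(.51,.64,-.115,-.045),.06,.085))
for n in("scene","top"): print(box(n,(.38,.50,-.42,-.27)))
E
```

```text
21.875 [ 0.56430595 -0.08270471  0.13667793] 184.43314750520872 -0.00015705956492567674
('scene', 141, array([560.8, -84.4]), array([39.7, 43. ]), 'ang', np.float32(-84.2), 'z', array([0.0737, 0.0747, 0.076 ]))
('wrist', 5457, array([572.5, -83.8]), array([66. , 42.7]), 'ang', np.float32(4.7), 'z', array([0.0729, 0.0733, 0.0739]))
('scene', 164, array([ 425.7, -328.9]), array([45.2, 60.7]), 'ang', np.float32(-27.6), 'z', array([0.0542, 0.0554, 0.0572]))
('top', 350, array([ 429.8, -330.8]), array([43.4, 75.8]), 'ang', np.float32(-25.7), 'z', array([0.0521, 0.0543, 0.0582]))
```

Request:
play_rows --steps '[[[0.036, 0, -0.08], 0], [[0.036, 0, -0.17], 0], [[0.036, 0, -0.21], 0], [[0.036, 0, -0.225], 0], [[0.036, 0, -0.24], 0], [[0.036, 0, -0.25], 0], [[0.036, 0, -0.255], 0], [[0.036, 0, -0.255], 0]]'

```text
clock: 23.08
eef_pos: [0.5797, -0.0822, 0.0658]
eef_rot: [0.005, -0.039, 0.999, 0.0]
ft_force: [-2.3, 5.6, 19.9]
grip_width: -0.0001
grasp_force: 10.3
```

Request:
play_rows --steps '[[[0.036, 0, 0], 0], [[-0.1, 0, 0.12], -0.1], [[-0.3, -0.1, 0.25], -0.2], [[-0.45, -0.3, 0.25], -0.3], [[-0.45, -0.5, 0.25], -0.345], [[-0.45, -0.7, 0.25], -0.345], [[-0.45, -0.82, 0.25], -0.345], [[-0.45, -0.82, 0.25], -0.345]]' --jaw 0.05

```text
clock: 24.08
eef_pos: [0.4404, -0.3333, 0.1364]
eef_rot: [0.002, 0.233, 0.973, -0.001]
ft_force: [-0.4, 0.4, 0.2]
grip_width: 0.0812
grasp_force: 0.0
```

```bash
python3 - <<'E'
from h import *
s=r.state();print(s["clock"],s["eef_pos"],yaw(s),s["grip_width"])
for n in("scene","wrist"): print(box(n,(.51,.64,-.115,-.045),.06,.085))
for n in("scene","top","wrist"): print(box(n,(.36,.50,-.42,-.25)))
E
```

```text
24.075 [ 0.44035774 -0.33328235  0.13635227] 153.09982265390542 0.08122001911340808
('scene', 66, array([567.1, -84.4]), array([18.2, 40.3]), 'ang', np.float32(-85.3), 'z', array([0.0668, 0.0683, 0.0698]))
('wrist', 0)
('scene', 157, array([ 423. , -328.2]), array([42.9, 53.2]), 'ang', np.float32(-25.7), 'z', array([0.054 , 0.0554, 0.0574]))
('top', 7)
('wrist', 6748, array([ 429.3, -333.3]), array([42.7, 76. ]), 'ang', np.float32(-26.4), 'z', array([0.053 , 0.0534, 0.0541]))
```

Request:
play_rows --steps '[[[-0.037, 0, 0], 0.005], [[-0.037, 0, 0], 0.005], [[-0.037, 0, -0.15], 0.005], [[-0.037, 0, -0.3], 0.005], [[-0.037, 0, -0.38], 0.005], [[-0.037, 0, -0.434], 0.005], [[-0.037, 0, -0.434], 0.005]]'

```text
clock: 25.2
eef_pos: [0.4277, -0.3275, 0.0043]
eef_rot: [-0.001, 0.226, 0.974, 0.001]
ft_force: [0.7, -0.0, -1.1]
grip_width: 0.0813
grasp_force: 0.0
```

Request:
play_rows --steps '[[[0, 0, 0], 0], [[0, 0, 0], 0], [[0, 0, 0], 0], [[0, 0, 0], 0], [[0, 0, 0], 0]]' --jaw 1

```text
clock: 25.82
eef_pos: [0.4298, -0.3299, 0.0069]
eef_rot: [0.001, 0.226, 0.974, -0.001]
ft_force: [-0.6, -0.6, 6.3]
grip_width: 0.0446
grasp_force: 62.8
```

Request:
play_rows --steps '[[[0, 0, 0.06], 0], [[0, 0, 0.15], 0], [[0, 0, 0.25], 0], [[0, 0, 0.35], 0], [[0, 0, 0.35], 0]]'

```text
clock: 26.45
eef_pos: [0.4303, -0.3301, 0.1127]
eef_rot: [0.002, 0.226, 0.974, -0.001]
ft_force: [-0.2, -0.5, -1.4]
grip_width: 0.0452
grasp_force: 62.0
```

Request:
play_rows --steps '[[[0, 0.15, 0], 0.11], [[0, 0.3, 0], 0.22], [[0.05, 0.45, 0], 0.338], [[0.15, 0.535, 0], 0.338], [[0.3, 0.535, 0], 0.338], [[0.45, 0.535, 0], 0.338], [[0.503, 0.535, 0], 0.338], [[0.503, 0.535, 0], 0.338]]'

```text
clock: 27.45
eef_pos: [0.5797, -0.1677, 0.1084]
eef_rot: [-0.001, -0.038, 0.999, 0.001]
ft_force: [-1.2, -0.3, -2.0]
grip_width: 0.0452
grasp_force: 62.1
```

Request:
play_rows --steps '[[[0, 0, 0], 0], [[0, 0, 0], 0], [[0, 0, -0.1], 0], [[0, 0, -0.18], 0]]'

```text
clock: 27.95
eef_pos: [0.579, -0.1684, 0.056]
eef_rot: [0.0, -0.037, 0.999, 0.0]
ft_force: [0.2, -0.6, -1.8]
grip_width: 0.045
grasp_force: 62.2
```

Request:
play_rows --steps '[[[0.007, -0.004, -0.02], 0], [[0.007, -0.004, -0.04], 0], [[0.007, -0.004, -0.06], 0], [[0.007, -0.004, -0.08], 0], [[0.007, -0.004, -0.08], 0]]'

```text
clock: 28.58
eef_pos: [0.5847, -0.1698, 0.0356]
eef_rot: [0.003, -0.037, 0.999, -0.001]
ft_force: [0.6, 2.3, 9.7]
grip_width: 0.0449
grasp_force: 64.8
```

Request:
play_rows --steps '[[[0, 0, 0.05], 0], [[0, 0, 0.1], 0], [[0, 0, 0.1], 0]]'

```text
clock: 28.95
eef_pos: [0.5832, -0.1701, 0.0644]
eef_rot: [0.002, -0.037, 0.999, -0.001]
ft_force: [0.9, -0.1, -2.3]
grip_width: 0.0452
grasp_force: 63.3
```

```bash
python3 - <<'E'
from h import *
s=r.state();print(s["clock"],s["eef_pos"],yaw(s),s["grip_width"],s["ft_force"].round(1))
f,P,K,T=cam("wrist"); save(f,"w5.png")
f,P,K,T=cam("scene"); save(cv2.resize(f[165:265,180:340],None,fx=4,fy=4,interpolation=2),"s5.png")
E
```

```text
28.95 [ 0.58317485 -0.1700937   0.06435158] 184.24393739461502 0.04522480708079051 [ 0.9 -0.1 -2.3]
```

View pics/w5.png

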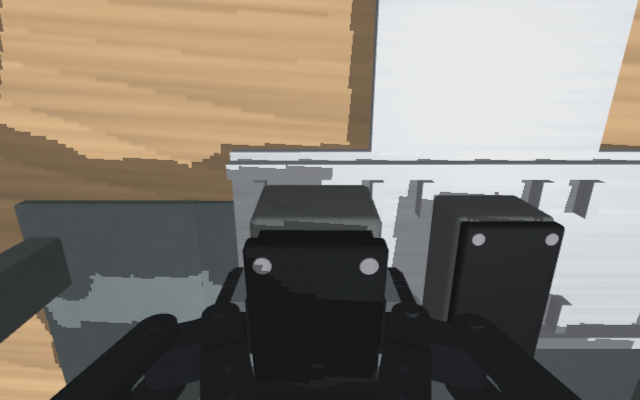

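The wrist view has box B held at (315,300), box A seated at (505,280), and the front lip at row 160. I'll measure where B's front edge stands in the nest frame.

```bash
python3 - <<'E'
from h import *
f,P,K,T=cam("wrist"); h=(.4225,-.0925); c,s=np.cos(.075),np.sin(.075)
px=((P[...,0]-h[0])*c+(P[...,1]-h[1])*s)*1000; py=(-(P[...,0]-h[0])*s+(P[...,1]-h[1])*c)*1000; z=P[...,2]*1000
for u in(285,315,345,470,505): 
    print(u,[(v,round(float(px[v,u])),round(float(py[v,u])),round(float(z[v,u]))) for v in list(range(150,260,6))+[300,340]])
for v in(210,250,300,330): print(v,[(u,round(float(px[v,u])),round(float(py[v,u])),round(float(z[v,u]))) for u in range(236,396,6)])
E
```

```text
285 [(150, 110, -107, 0), (156, 109, -105, 22), (162, 112, -105, 22), (168, 113, -104, 33), (174, 116, -105, 33), (180, 119, -105, 33), (186, 113, -102, 63), (192, 114, -101, 70), (198, 114, -101, 78), (204, 114, -100, 83), (210, 115, -100, 87), (216, 116, -100, 92), (222, 117, -100, 94), (228, 119, -100, 95), (234, 120, -99, 97), (240, 117, -98, 109), (246, 118, -98, 111), (252, 119, -98, 112), (258, 121, -98, 112), (300, 136, -99, 111), (340, 154, -100, 108)]
315 [(150, 110, -89, 1), (156, 109, -89, 22), (162, 112, -89, 21), (168, 113, -89, 32), (174, 116, -89, 32), (180, 119, -89, 32), (186, 113, -89, 64), (192, 114, -89, 70), (198, 114, -89, 76), (204, 114, -89, 83), (210, 115, -89, 87), (216, 115, -89, 93), (222, 117, -89, 95), (228, 119, -89, 94), (234, 120, -89, 98), (240, 118, -89, 107), (246, 118, -89, 110), (252, 120, -89, 110), (258, 122, -89, 111), (300, 136, -89, 111), (340, 153, -89, 109)]Traceback (most recent call last):
  File "<stdin>", line 5, in <module>
ValueError: cannot convert float NaN to integer
```

View pics/s5.png

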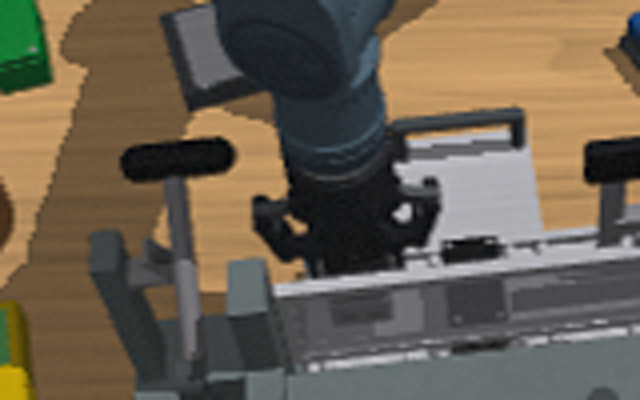

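The bed has crept in: the front lip is now at px 112–119, where before it was at 97–105. I'll measure the shift from the handle.

```bash
python3 - <<'E'
from h import *
h=(.4225,-.0925); c,s=np.cos(.075),np.sin(.075)
for n in("scene","wrist"):
    f,P,K,T=cam(n); x,y,z=P[...,0],P[...,1],P[...,2]
    px=((x-h[0])*c+(y-h[1])*s)*1000; py=(-(x-h[0])*s+(y-h[1])*c)*1000
    m=(z>.05)&(z<.08)&(f.max(2)<80)&(x>.38)&(x<.48)&(y>-.16)&(y<0)&(px<60); print(n,m.sum(),cv2.minAreaRect((P[m][:,:2]*1000).astype(np.float32)) if m.sum()>5 else 0, np.nanmedian(px[m]))
    m=(z>.029)&(z<.036)&(px>85)&(px<135)&(abs(py+45)<8); print("lip",m.sum(),np.percentile(px[m],[2,50,98]) if m.sum() else 0)
    m=(z>.029)&(z<.036)&(px>190)&(px<235)&(abs(py+45)<10); print("wall",m.sum(),np.percentile(px[m],[2,50,98]) if m.sum() else 0)
    m=(f.max(2)<70)&(z>.06)&(z<.072)&(px>110)&(px<220)&(abs(py)<27); print("lidA",m.sum(),np.percentile(px[m],[2,98]) if m.sum() else 0)
E
```

```text
scene 112 ((441.50897216796875, -92.85978698730469), (12.361157417297363, 107.1458740234375), 6.3754377365112305) 20.667052709953346
lip 11 [115.83051604 120.59216321 123.40611449]
wall 1 [211.10634071 211.10634071 211.10634071]
lidA 68 [134.32092931 154.77895865]
wrist 0 0 nan
lip 531 [112.71755793 116.3216228  120.53133467]
wall 3 [225.09025973 225.58127736 225.81023373]
lidA 9919 [132.41332259 189.72974932]
  return np.nanmean(a, axis, out=out, keepdims=keepdims)
```

Request:
play_rows --steps '[[[0.025, 0.002, 0], 0], [[0.049, 0.004, 0], 0], [[0.049, 0.004, 0], 0], [[0.049, 0.004, -0.04], 0], [[0.049, 0.004, -0.07], 0], [[0.049, 0.004, -0.09], 0], [[0.049, 0.004, -0.105], 0], [[0.049, 0.004, -0.105], 0]]'

```text
clock: 30.2
eef_pos: [0.5972, -0.1682, 0.0315]
eef_rot: [0.001, -0.037, 0.999, 0.0]
ft_force: [0.0, 1.0, -0.1]
grip_width: 0.045
grasp_force: 63.4
```

Request:
play_rows --steps '[[[0, 0, 0], 0], [[0, 0, 0], 0], [[0, 0, 0], 0]]' --jaw 0.25

```text
clock: 30.58
eef_pos: [0.5966, -0.1683, 0.031]
eef_rot: [0.0, -0.037, 0.999, -0.0]
ft_force: [0.9, -0.2, 0.8]
grip_width: 0.0642
grasp_force: 0.0
```

Request:
play_rows --steps '[[[0, 0, 0.1], 0], [[0, 0, 0.25], 0], [[-0.05, 0, 0.35], 0], [[-0.05, 0, 0.35], 0], [[-0.05, 0, 0.35], 0]]'

```text
clock: 31.2
eef_pos: [0.5813, -0.1681, 0.1352]
eef_rot: [-0.0, -0.037, 0.999, 0.0]
ft_force: [-0.1, 0.4, -0.4]
grip_width: 0.064
grasp_force: 0.0
```

```bash
cat > chk.py <<'E'
from h import *
h=(.4225,-.0925); c,s=np.cos(.075),np.sin(.075)
def chk():
    st=r.state(); print(st["clock"],st["eef_pos"],yaw(st),st["ft_force"].round(1))
    f,P,K,T=cam("wrist"); x,y,z=P[...,0],P[...,1],P[...,2]
    px=((x-h[0])*c+(y-h[1])*s)*1000; py=(-(x-h[0])*s+(y-h[1])*c)*1000
    for nm,y0 in(("A",-.7),("B",-88.7)):
        m=(f.max(2)<70)&(z>.06)&(z<.085)&(px>100)&(px<230)&(abs(py-y0)<30)
        print(nm,m.sum(),"px",np.percentile(px[m],[1,99]).round(1),"py",np.percentile(py[m],[1,99]).round(1),"z",np.percentile(z[m],[5,50,95]).round(4)) if m.sum()>20 else print(nm,"few")
    m=(z>.029)&(z<.036)&(px>85)&(px<135)&(abs(py+45)<8); print("lip",np.percentile(px[m],[2,98]) if m.sum() else 0)
    m=(z>.029)&(z<.037)&(px>190)&(px<235)&(abs(py+45)<8); print("wall",m.sum(),np.percentile(px[m],[2,98]) if m.sum() else 0)
    return f
E
python3 -c "
from chk import *
chk()"
```

```text
31.2 [ 0.58126071 -0.16811464  0.1352154 ] 184.2480923797157 [-0.1  0.4 -0.4]
A 6425 px [133.8 208.8] py [-24.5  17.7] z [0.0646 0.0662 0.0672]
B 7361 px [129.4 205.1] py [-110.4  -68.1] z [0.0738 0.075  0.076 ]
lip [114.20637551 121.75502815]
wall 251 [218.71027264 227.18213135]
```

Request:
play_rows --steps '[[[0.051, -0.002, 0], 0], [[0.051, -0.002, 0], 0], [[0.051, -0.002, 0], 0], [[0.051, -0.002, 0], 0]]' --jaw 1

```text
clock: 31.75
eef_pos: [0.5962, -0.1686, 0.1354]
eef_rot: [-0.001, -0.037, 0.999, 0.0]
ft_force: [-0.3, -0.1, 0.8]
grip_width: -0.0003
grasp_force: 0.0
```

Request:
play_rows --steps '[[[0, 0, -0.08], 0], [[0, 0, -0.17], 0], [[0, 0, -0.2], 0], [[0, 0, -0.22], 0], [[0, 0, -0.235], 0], [[0, 0, -0.247], 0], [[0, 0, -0.247], 0]]'

```text
clock: 32.62
eef_pos: [0.6003, -0.1681, 0.0659]
eef_rot: [0.004, -0.038, 0.999, 0.0]
ft_force: [-1.4, 6.7, 16.4]
grip_width: 0.0002
grasp_force: 7.8
```

Request:
play_rows --steps '[[[0, 0, 0.05], 0], [[0, 0, 0.15], 0], [[-0.05, 0, 0.25], 0], [[-0.05, 0, 0.25], 0], [[-0.05, 0, 0.25], 0]]'

```text
clock: 33.25
eef_pos: [0.582, -0.1692, 0.1366]
eef_rot: [0.0, -0.037, 0.999, -0.0]
ft_force: [-0.1, 0.1, -0.3]
grip_width: 0.0
grasp_force: 0.0
```

```bash
python3 -c "
from chk import *
save(chk(),'w6.png')"
```

```text
33.25 [ 0.58199555 -0.16918271  0.13662146] 184.23304817197484 [-0.1  0.1 -0.3]
A 6761 px [139.3 215.1] py [-24.5  17.6] z [0.0643 0.0662 0.0672]
B 4773 px [134.7 189.2] py [-110.4  -68.1] z [0.0648 0.0662 0.0672]
lip [119.62926941 127.13715728]
wall 246 [224.11279234 232.69411655]
```

Request:
play_rows --steps '[[[-0.05, 0, 0.1], -0.11], [[-0.2, 0.05, 0.15], -0.22], [[-0.35, 0.15, 0.15], -0.33], [[-0.46, 0.207, 0.15], -0.44], [[-0.46, 0.207, 0.15], -0.55], [[-0.46, 0.207, 0.1], -0.66], [[-0.46, 0.207, 0.05], -0.77], [[-0.46, 0.207, 0.0], -0.88]]' --jaw 0.45

```text
clock: 34.3
eef_pos: [0.4433, -0.1065, 0.1353]
eef_rot: [-0.001, 0.611, 0.792, -0.0]
ft_force: [0.2, 0.2, -0.8]
grip_width: 0.0473
grasp_force: 0.0
```

Request:
play_rows --steps '[[[0, 0, 0], -0.12], [[0, 0, 0], -0.12], [[0, 0, 0], -0.12]]'

```text
clock: 34.67
eef_pos: [0.4437, -0.1067, 0.1365]
eef_rot: [-0.0, 0.679, 0.734, -0.0]
ft_force: [0.4, 0.3, 0.4]
grip_width: 0.0468
grasp_force: 0.0
```

```bash
python3 - <<'E'
from h import *
st=r.state(); print(st["clock"],st["eef_pos"],yaw(st),st["q"].round(2))
for n in("scene","wrist"):
    f,P,K,T=cam(n); x,y,z=P[...,0],P[...,1],P[...,2]
    m=(z>.055)&(z<.076)&(f.max(2)<80)&(x>.40)&(x<.48)&(y>-.17)&(y<0); print(n,m.sum(),cv2.minAreaRect((P[m][:,:2]*1000).astype(np.float32)) if m.sum()>5 else 0)
    m=(f.max(2)<70)&(z>.25)&(z<.32)&(x>.61)&(x<.67)&(y>-.06)&(y<.06); q=P[m]; print(q.max(0) if len(q) else 0)
E
```

```text
34.675 [ 0.44372699 -0.1067247   0.13647132] 94.40092984603396 [-0.38  0.2  -0.42  0.95 -0.    1.12]
scene 120 ((448.28485107421875, -92.37521362304688), (12.019144058227539, 106.83677673339844), 3.865832805633545)
[0.6501066  0.03072209 0.3064312 ]
wrist 1331 ((444.310302734375, -89.7041015625), (12.908475875854492, 110.50281524658203), 4.021765232086182)
0
```

Request:
play_rows --steps '[[[0.006, 0, -0.1], 0], [[0.006, 0, -0.2], 0], [[0.006, 0, -0.27], 0], [[0.006, 0, -0.315], 0], [[0.006, 0, -0.315], 0]]'

```text
clock: 35.4
eef_pos: [0.445, -0.1065, 0.0418]
eef_rot: [-0.001, 0.68, 0.733, -0.0]
ft_force: [-0.6, 0.3, -0.7]
grip_width: 0.0465
grasp_force: 0.0
```

Request:
play_rows --steps '[[[0, 0, 0], 0], [[0, 0, 0], 0], [[0, 0, 0], 0], [[0, 0, 0], 0], [[0, 0, 0], 0]]' --jaw 1

```text
clock: 36.02
eef_pos: [0.4463, -0.1071, 0.0433]
eef_rot: [0.001, 0.68, 0.733, 0.0]
ft_force: [-2.2, 0.5, 6.7]
grip_width: 0.0119
grasp_force: 58.5
```

Request:
play_rows --steps '[[[0.05, 0.0037, 0], 0], [[0.11, 0.008, 0], 0], [[0.17, 0.0127, 0], 0], [[0.23, 0.017, 0], 0], [[0.29, 0.0217, 0], 0], [[0.35, 0.026, 0], 0], [[0.4, 0.03, 0], 0], [[0.4, 0.03, 0], 0]]'

```text
clock: 37.02
eef_pos: [0.5682, -0.0979, 0.0433]
eef_rot: [0.002, 0.68, 0.733, 0.001]
ft_force: [2.3, -0.3, 4.2]
grip_width: 0.0118
grasp_force: 60.3
```

Request:
play_rows --steps '[[[0.02, 0.0015, 0], 0], [[0.04, 0.003, 0], 0], [[0.055, 0.004, 0], 0], [[0.065, 0.005, 0], 0], [[0.065, 0.005, 0], 0]]'

```text
clock: 37.65
eef_pos: [0.5795, -0.0971, 0.0432]
eef_rot: [-0.002, 0.681, 0.732, -0.004]
ft_force: [-15.1, -1.9, 19.6]
grip_width: 0.0118
grasp_force: 62.0
```

Request:
play_rows --steps '[[[-0.015, 0, 0], 0], [[-0.015, 0, 0], 0], [[-0.015, 0, 0], 0], [[-0.015, 0, 0], 0]]' --jaw 0.5

```text
clock: 38.15
eef_pos: [0.5807, -0.0962, 0.0421]
eef_rot: [0.0, 0.68, 0.733, 0.0]
ft_force: [1.1, -0.0, -0.2]
grip_width: 0.0427
grasp_force: 0.0
```

Request:
play_rows --steps '[[[0, 0, 0.15], 0], [[0, 0, 0.35], 0], [[-0.1, 0, 0.55], -0.11], [[-0.1, 0, 0.75], -0.22], [[-0.1, 0, 1], -0.33], [[-0.1, 0.1, 1], -0.44], [[-0.1, 0.2, 1], -0.55], [[-0.1, 0.25, 1], -0.66]]'

```text
clock: 39.15
eef_pos: [0.5509, -0.0199, 0.3428]
eef_rot: [0.0, 0.955, 0.297, 0.001]
ft_force: [0.5, 0.6, -0.8]
grip_width: 0.0427
grasp_force: 0.0
```

Request:
play_rows --steps '[[[0, 0, 0.1], -0.11], [[0, 0, 0.1], -0.22], [[0, 0, 0.1], -0.343], [[0, 0, 0.1], -0.343], [[0, 0, 0.1], -0.343]]'

```text
clock: 39.78
eef_pos: [0.5506, -0.0212, 0.3722]
eef_rot: [0.0, 0.999, 0.036, -0.0]
ft_force: [-0.4, -0.4, -0.3]
grip_width: 0.0427
grasp_force: 0.0
```

```bash
python3 - <<'E'
from h import *
st=r.state(); print(st["clock"],st["eef_pos"],yaw(st),st["q"].round(2))
for n in("scene","wrist"):
    f,P,K,T=cam(n); x,y,z=P[...,0],P[...,1],P[...,2]
    m=(z>.055)&(z<.076)&(f.max(2)<80)&(x>.53)&(x<.60)&(y>-.17)&(y<0); print(n,m.sum(),cv2.minAreaRect((P[m][:,:2]*1000).astype(np.float32)) if m.sum()>5 else 0)
    m=(f.max(2)<70)&(z>.26)&(z<.32)&(x>.61)&(x<.67)&(y>-.04)&(y<.06); q=P[m]; print(q.min(0),q.max(0)) if len(q) else print(0)
E
```

```text
39.775 [ 0.55062298 -0.02119197  0.37217478] 4.130845534888364 [-0.15  0.34  0.4   1.62 -0.    2.92]
scene 7 ((575.2196044921875, -73.23396301269531), (3.53206467628479, 62.08484649658203), 4.081131458282471)
[ 0.63662778 -0.00681744  0.26019507] [0.64996073 0.03063486 0.30727462]
wrist 227 ((579.7557983398438, -81.31884002685547), (11.722574234008789, 111.23653411865234), 4.28224515914917)
[ 0.63416939 -0.00766634  0.27196687] [0.64766093 0.03238755 0.30573366]
```

Request:
play_rows --steps '[[[0.15, 0.06, 0.0], 0.0], [[0.302, 0.115, 0.0], 0.0], [[0.302, 0.115, 0.0], 0.0], [[0.302, 0.115, -0.12], 0.0], [[0.302, 0.115, -0.24], 0.0], [[0.302, 0.115, -0.35], 0.0], [[0.302, 0.115, -0.35], 0.0]]' --jaw 0.44

```text
clock: 40.75
eef_pos: [0.638, 0.0132, 0.2649]
eef_rot: [-0.0, 0.999, 0.035, -0.003]
ft_force: [-0.9, -0.5, 0.4]
grip_width: 0.0479
grasp_force: 0.0
```

Request:
play_rows --steps '[[[0, 0, 0], 0], [[0, 0, 0], 0], [[0, 0, 0], 0], [[0, 0, 0], 0]]' --jaw 1

```text
clock: 41.25
eef_pos: [0.6401, 0.0131, 0.2681]
eef_rot: [0.0, 0.999, 0.035, -0.001]
ft_force: [-6.1, -0.5, -2.9]
grip_width: 0.039
grasp_force: 61.9
```

Request:
play_rows --steps '[[[0, 0, 0.02], 0], [[0, 0, 0.04], 0], [[0, 0, 0.06], 0], [[0, 0, 0.06], 0]]'

```text
clock: 41.75
eef_pos: [0.6401, 0.0131, 0.2861]
eef_rot: [0.0, 0.999, 0.035, -0.001]
ft_force: [-6.2, -0.5, -4.7]
grip_width: 0.0394
grasp_force: 61.4
```

Request:
play_rows --steps '[[[0.002, -0.03, 0], 0], [[0.004, -0.06, 0], 0], [[0.007, -0.092, 0], 0], [[0.007, -0.092, 0], 0], [[0.007, -0.092, 0], 0]]'

```text
clock: 42.38
eef_pos: [0.6422, -0.0149, 0.2856]
eef_rot: [0.0, 0.999, 0.035, -0.001]
ft_force: [-6.6, -1.2, -4.9]
grip_width: 0.0393
grasp_force: 61.5
```

Request:
play_rows --steps '[[[0, 0, -0.05], 0], [[0, 0, -0.12], 0], [[0, 0, -0.19], 0], [[0, 0, -0.26], 0], [[0, 0, -0.31], 0], [[0, 0, -0.335], 0], [[0, 0, -0.335], 0]]'

```text
clock: 43.25
eef_pos: [0.6424, -0.0148, 0.188]
eef_rot: [0.001, 0.999, 0.035, 0.0]
ft_force: [-10.9, -2.1, 8.3]
grip_width: 0.0394
grasp_force: 63.0
```

Request:
play_rows --steps '[[[0, 0, 0], 0], [[0, 0, 0], 0], [[0, 0, 0], 0]]' --jaw 0.42

```text
clock: 43.62
eef_pos: [0.6445, -0.0144, 0.1857]
eef_rot: [0.0, 0.999, 0.035, 0.001]
ft_force: [-1.2, 0.1, -0.5]
grip_width: 0.0499
grasp_force: 0.0
```

Request:
play_rows --steps '[[[0, 0, 0.1], 0], [[0, 0, 0.3], 0], [[-0.1, -0.1, 0.5], 0], [[-0.3, -0.3, 0.6], 0], [[-0.4, -0.5, 0.6], 0], [[-0.45, -0.7, 0.6], 0], [[-0.45, -0.75, 0.6], 0], [[-0.45, -0.75, 0.6], 0]]'

```text
clock: 44.62
eef_pos: [0.5076, -0.2427, 0.3649]
eef_rot: [0.001, 0.999, 0.032, 0.0]
ft_force: [0.1, 0.9, -0.4]
grip_width: 0.0495
grasp_force: 0.0
```

```bash
python3 - <<'E'
from h import *
st=r.state(); print(st["clock"],st["eef_pos"],yaw(st))
f,P,K,T=cam("wrist"); save(f,"w7.png"); x,y,z=P[...,0],P[...,1],P[...,2]
m=(f.max(2)<70)&(z>.19)&(z<.26)&(x>.55)&(x<.62)&(y>-.33)&(y<-.22); q=P[m]; print(m.sum(),q.min(0),q.max(0),cv2.minAreaRect((q[:,:2]*1000).astype(np.float32)))
m=(f.max(2)<70)&(z>.15)&(z<.26)&(x>.6)&(x<.67)&(y>-.05)&(y<.04); q=P[m]; print("grip",q.min(0),q.max(0))
px=((x-.585)*.9972+(y+.2765)*.0749)*1000; py=(-(x-.585)*.0749+(y+.2765)*.9972)*1000
print(list(range(-64,104,8)))
for a in range(-56,110,8):
    print(a,[(lambda q: int(np.nanmax(q)*1000) if len(q) and not np.isnan(q).all() else -1)(z[(abs(px-a)<4)&(abs(py-b)<4)]) for b in range(-64,104,8)])
E
```

```text
44.625 [ 0.50761494 -0.24273076  0.36493948] 3.6663036860791007
3247 [ 0.56980095 -0.31449864  0.22185092] [ 0.59786351 -0.23905932  0.24151146] ((584.0663452148438, -276.8607482910156), (25.210039138793945, 75.52794647216797), 4.90571403503418)
grip [ 0.63573896 -0.03520246  0.17118544] [6.42390626e-01 6.40728709e-04 1.97947665e-01]
[-64, -56, -48, -40, -32, -24, -16, -8, 0, 8, 16, 24, 32, 40, 48, 56, 64, 72, 80, 88, 96]
-56 [1, 1, 1, 1, 2, 1, 2, 1, 2, 446, 450, 450, 2, 2, 450, 450, 450, 439, 1, 423, 444]
-48 [2, 1, 2, 2, 3, 1, 1, 3, 1, 1, 2, 2, 1, 2, 2, 2, 2, 3, 1, 2, 2]
-40 [2, 1, 2, 2, 2, 2, 2, 2, 2, 2, 2, 2, 2, 2, 2, 2, 2, 2, 1, 2, 1]
-32 [1, 1, 2, 1, 2, 1, 1, 3, 1, 1, 1, 1, 2, 1, 2, 1, 2, 1, 2, 2, 1]
-24 [-1, -1, -1, -1, -1, -1, -1, -1, -1, -1, -1, -1, 2, 1, 2, 1, 2, 2, 1, 2, 2]
-16 [-1, -1, -1, -1, 234, 234, 234, 234, 235, 234, 234, 236, 233, 2, 1, 2, 2, 2, 2, 2, 1]
-8 [-1, -1, -1, 235, 239, 240, 240, 240, 240, 240, 241, 240, 239, 231, 10, 10, 11, 12, 10, 10, 12]
0 [-1, -1, -1, 235, 240, 241, 241, 241, 241, 241, 240, 241, 239, 232, 11, 12, 11, 11, 12, 12, 12]
8 [-1, -1, -1, 23
[... 489 characters left out ...]
1, 191, 191, 198, 199, 12, 12, 12, 12, 12, 11, 11, 12, 12, 12, 13, 11]
56 [11, 12, 11, 10, -1, 186, 188, 192, 192, 11, 12, 11, 12, 12, 12, 12, 12, 12, 12, 12, 11]
64 [13, 12, 11, 11, -1, -1, 177, 186, 186, 12, 12, 12, 12, 12, 12, 12, 12, 12, 11, 12, 12]
72 [12, 10, -1, -1, -1, -1, 170, 179, 177, 13, 11, 11, 12, 12, 12, 12, 11, 13, 11, 13, 12]
80 [12, 12, 12, 12, -1, -1, 12, 12, 11, 12, 12, 11, 134, 133, 154, 133, 12, 12, 12, 12, 13]
88 [12, 12, 11, 12, -1, -1, 11, 11, 12, 12, 12, 11, 11, -1, -1, 99, 99, 84, 85, 86, 86]
96 [12, 12, 12, 13, -1, -1, 11, 12, 12, 12, 12, 12, 11, -1, -1, 68, -1, -1, -1, -1, -1]
104 [11, 11, 12, 12, -1, -1, 8, 13, 12, 12, 12, 11, -1, -1, -1, -1, -1, -1, -1, -1, -1]
```

View pics/w7.png

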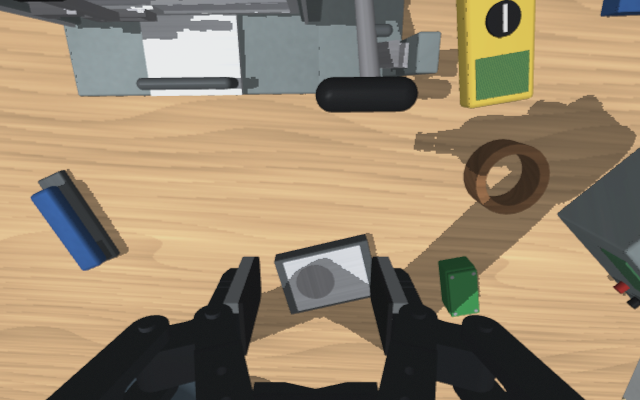

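Request:
play_rows --steps '[[[0.1, -0.06, 0], 0], [[0.256, -0.118, 0], 0], [[0.256, -0.118, 0], 0], [[0.256, -0.118, -0.15], 0], [[0.256, -0.118, -0.3], 0], [[0.256, -0.118, -0.333], 0], [[0.256, -0.118, -0.333], 0]]' --jaw 1

```text
clock: 45.55
eef_pos: [0.585, -0.2739, 0.2663]
eef_rot: [0.0, 0.999, 0.035, 0.0]
ft_force: [-0.5, -0.1, 0.3]
grip_width: -0.0
grasp_force: 0.0
```

```bash
python3 - <<'E'
from h import *
st=r.state(); print(st["clock"],st["eef_pos"],yaw(st),st["grip_width"],st["q"].round(2))
f,P,K,T=cam("scene"); x,y,z=P[...,0],P[...,1],P[...,2]
m=(f.max(2)<70)&(z>.18)&(z<.33)&(x>.62)&(x<.67)&(y>-.05)&(y<.04); q=P[m]; print("grip",q.min(0),q.max(0))
E
```

```text
45.55 [ 0.58500571 -0.27387279  0.26625876] 4.03509340030985 -8.951939827783154e-06 [-0.54  0.53  0.41  1.45  0.    2.54]
grip [ 0.63873526 -0.03442378  0.18023296] [0.65582134 0.03905192 0.22907662]
```

Request:
play_rows --steps '[[[0, 0, -0.085], 0], [[-0.03, -0.002, -0.13], 0], [[-0.056, -0.004, -0.18], 0], [[-0.078, -0.006, -0.223], 0], [[-0.094, -0.007, -0.273], 0], [[-0.104, -0.008, -0.31], 0], [[-0.111, -0.008, -0.35], 0], [[-0.111, -0.008, -0.35], 0]]'

```text
clock: 46.6
eef_pos: [0.5544, -0.279, 0.1726]
eef_rot: [0.004, 0.999, 0.035, 0.005]
ft_force: [-14.9, 8.3, 40.9]
grip_width: 0.0001
grasp_force: 20.6
```

Request:
play_rows --steps '[[[-0.003, 0, -0.03], 0], [[-0.005, -0.001, -0.06], 0], [[-0.005, -0.001, -0.085], 0], [[-0.005, -0.001, -0.105], 0], [[-0.005, -0.001, -0.11], 0], [[-0.005, -0.001, -0.11], 0]]'

```text
clock: 47.35
eef_pos: [0.5525, -0.28, 0.134]
eef_rot: [0.004, 0.999, 0.035, 0.003]
ft_force: [-10.6, 1.3, 32.0]
grip_width: 0.0004
grasp_force: 16.4
```

Request:
play_rows --steps '[[[0, 0, 0.05], 0], [[0, 0, 0.15], 0], [[0, 0, 0.3], 0], [[-0.1, 0, 0.5], 0], [[-0.15, 0, 0.7], 0], [[-0.15, 0, 0.7], 0], [[-0.15, 0, 0.7], 0]]'

```text
clock: 48.22
eef_pos: [0.506, -0.2775, 0.3369]
eef_rot: [0.0, 0.999, 0.035, 0.001]
ft_force: [-0.8, 0.6, -0.3]
grip_width: -0.0002
grasp_force: 0.0
```

```bash
python3 - <<'E'
from h import *
st=r.state(); print(st["clock"],st["eef_pos"],st["ft_force"].round(1))
for n in("wrist","scene"):
    f,P,K,T=cam(n); save(f,n+"8.png"); x,y,z=P[...,0],P[...,1],P[...,2]
    m=(f.max(2)<70)&(z>.1)&(z<.26)&(x>.50)&(x<.62)&(y>-.33)&(y<-.22); q=P[m]; print(n,m.sum(),np.median(q,0),np.percentile(q,98,0))
    m=(f.max(2)<70)&(z>.18)&(z<.33)&(x>.62)&(x<.67)&(y>-.05)&(y<.04); q=P[m]; print("grip",q.max(0) if len(q) else 0)
    m=(z>.055)&(z<.076)&(f.max(2)<80)&(x>.53)&(x<.60)&(y>-.17)&(y<0); print("handle",m.sum(),cv2.minAreaRect((P[m][:,:2]*1000).astype(np.float32)) if m.sum()>5 else 0)
E
```

```text
48.225 [ 0.5060243  -0.27752363  0.33685959] [-0.8  0.6 -0.3]
wrist 2000 [ 0.55050931 -0.28015111  0.1481538 ] [ 0.56309649 -0.24523463  0.15115604]
grip 0
handle 360 ((579.3810424804688, -83.71836853027344), (11.758647918701172, 109.98623657226562), 3.932631731033325)
scene 192 [ 0.5556974  -0.27873989  0.14823175] [ 0.61481202 -0.24454568  0.15373504]
grip [0.65602692 0.03851113 0.22631808]
handle 137 ((581.4376220703125, -82.67084503173828), (14.061762809753418, 106.43126678466797), 2.3710134029388428)
```

View pics/scene8.png

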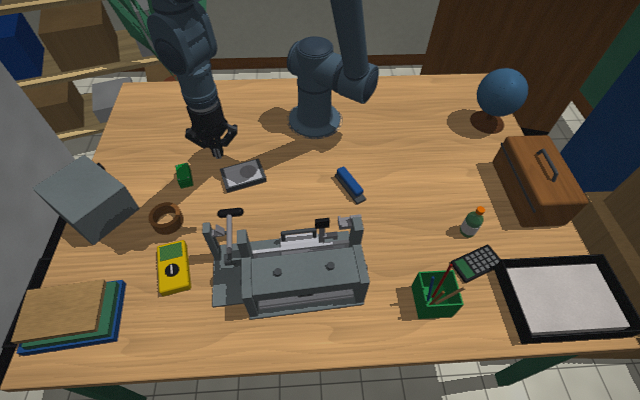

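The scene view shows the lever down with its bar at (230,212), the guard down with its grip at (322,224), the bed in with its handle near (303,238), and nothing else disturbed. The lever bar has dropped 90 mm, which matches the catch angle. Handing in.

```bash
python3 -c "
from rig import r
print(r.job_done())"
```

```text
the job is handed in; nothing more can be done
None
```

The job is handed in, with no verdict returned: both boxes found on the desk are nested with lids pressed down, the bed is in, the guard is down and the lever is held by its catch (last camera check; the boxes were last measured before the bed went in).

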